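# Scoop silk cocoons out of a box locked by a screw of unknown hand

## Robot

A 6-joint arm with a two-finger parallel gripper is mounted at the origin on the work surface. World frame = base frame: x ahead of the robot, y to its left, z up, the work surface at z = 0. Lengths are in m, angles in rad, forces in N, time in s.
With the tool pointing down it reaches from about 0.35 to 0.975 m from the base axis. Payload 4.9 kg.
Tool frame: the origin (TCP) lies on the centre line of the jaws, within the pads' length; the fingertips stand ctrl.tcp_to_tips ahead of it and the grasp point (between the pads) lies 3 mm ahead of it (ctrl.tcp_to_tips is the distance from the TCP to the fingertips, in m); z points along the fingers, y is the direction in which the jaws open and shut (so a half turn about z gives the same grasp; the last joint's range is limited). The gripper opens to 85 mm and grips with 20 to 120 N. Pads are 22 mm wide; open, the fingers measure 114 mm over their backs; the gripper's body (76 mm by 85 mm) begins 54 mm behind the grasp point. The pads swing forward as they close: fully open they stand 13 mm farther back than shut.
Start: joints at [1.164, 0.053, 1.613, -0, 1.476, -0.119], TCP at [0.177, 0.599, 0.253] pointing down, gripper open.
Joint ranges: [-3.01, 3.01], [-1.01, 2.22], [0.06, 2.58], [-1.02, 4.17], [0.09, 2.62], [-3.14, 3.14]. Speed limits (rad/s): [2.57, 2.57, 3.14, 3.14, 3.14, 3.14].

## Interface

Orientations are given as a rotation vector (axis times angle).
In Python, from station import ctrl, vision gives the robot as it stands.
- The arm moves only by the tool jog_arm, never from a script. Its argument "deltas" is a list of rows, each a list of 7 numbers: the turn, a rotation vector about the tool's x, y, z in rad, then the shift along the tool's x, y, z in cm, then the opening, from 0 (shut) to 1 (fully open). A call has 1 to 12 rows; each row shifts and turns the commanded pose from where the row before left it, along the tool's axes as they then stand; what a row does not reach is not made up. A row lasts 1/12 s, in which the tool goes at most 41.7 mm and 7.16 degrees, less where a joint would pass 70% of its speed; a pose out of reach is approached as far as the arm can. A call with a gripper value outside its range is refused whole. The fingers move at their own pace and stop on an object; "grip_force" is the grip in N (left out, the last holds). Time passes only in rows, so rows that do not move let the fingers close. It gives the time, the measured TCP pose, the force and the opening at its end, in the units of the state.
- ctrl.get_obs(): the state, without advancing time (a new reading comes with each control period).
- vision.get_image(name): name is "scene" or "top"; returns (picture, depth): 480x640x3 uint8, red, green, blue; 480x640 float32, m along the optical axis (not along the pixel's ray), 0 where there is no reading.
- vision.calibration(name): a dict with "fx", "fy", "cx", "cy" (pixels), "rvec" (rotation vector, rad) and "tvec" (3), from world to camera coordinates, as OpenCV has them. Camera axes: x right, y down, z forward; pixel columns grow to the right and rows downward; lengths in m; the calibration is good to about 2 mm. A picture is of the moment at which its call begins. calibration takes no time and is no camera call.
- ctrl.finish_job(): hands the job in, once; it reports no verdict.
The state is a dict: "t": time; "q": joint angles; "dq": joint speeds; "effort": joint torques, N m; "tool_pos": TCP position; "tool_rot": TCP orientation; "contact_force": force on the tool from outside, world axes, zero at the start; "wrist_torque": the same for the moment, N m; "opening": finger opening in m.
Only numpy, scipy, OpenCV 4.12 (cv2) and the standard library are available. Lean on these libraries where they do the work, as an engineer would, in place of code of your own. Each camera call takes 0.05 s, during which the arm holds its last target. There are 200 camera calls.

## Task

Get the silk cocoons ready for reeling: find out which way the red clamp screw on the cocoon box gives and loosen it, lift the green lid off and lay it flat on the steel frame beside the box, and use the scoop to carry the cocoons over into the small aluminium pot until none is left (a stray one may be put in by hand). Then stand the scoop upright on its cork mat, put the lid properly back on the box and screw the clamp tight again. Leave the pens, dish, spool and eraser alone.

Things in the scene. Friction and masses are not known exactly. Their poses are not given: they have to be found in the camera images.
- box: wooden cocoon box, fixed, 180 long (x) x 90 wide (y) x 52 high, open on top. Origin: centre of its underside, on the table, z up; x points from the near end (clamp screw; faces the robot within 0.15 rad) to the far end. At its +y side stands a steel frame, top also 52 high, rails at x = +-82 from the box to a cross bar at y = 154: the lid lies on it centred at x = 0, y = 104.
- box_floor (a point): centre of the box's inner floor, 5 above the table, axes as the box's. The inside is 78 wide (y -39 to 39). 170 long (x -85 to 85), with plain upright walls. The cocoons start in its near part, between the near wall and x = -9. Beyond the near wall stands the wooden clamp block, x -90 to -173, 68 wide, 52 high, that carries the screw.
- lid: loose green lid, 0.15 kg, on the box's rim at the start. Origin: underside of its plate, at the box's centre when shut (52 above the table); axes then as the box's. Plate 6 thick, x -102 to 92, y -46 to 46; two battens 4 deep under it, x -74 to 74, y +-30 to +-36, drop into the box (3 mm play). Wooden grip bar on top: 60 (x) x 14 (y), z 6 to 32.
- screw_grip (a point): middle of the red bar on the clamp screw, the height to grip: on the screw's vertical axis (box x = -124, y = 0), 105 above the table. Bar 48 long x 14 thick x 26 high, along this point's x axis, which is along the box's x at joint 0. Below: a round boss 24 wide, 10 high, then a steel arm with its top 80 above the table. It turns without rising.
- screw (a joint): angle of the clamp screw, counter-clockwise from above positive, 0 = tight (starts within 0.02). Thread hand unknown, differs from start to start: one way it stops dead after about 0.1 rad, the other way it turns (0.25 N m) to a stop at 2.4, either sign. A brass fan turns with it, 2 mm above the lid's near edge, and frees it beyond 1.9 rad; tight = within 0.25 of 0.
- scoop: steel scoop, 0.12 kg, standing on the cork mat at the start. Origin: centre of the pan's underside; z up the handle. Pan 80 long (x -40 to 40) x 70 wide x 29 high, floor 1.6, walls 2 thick at the back (x = 40) and both sides (x -28 to 40); open at the front, x = -40. Wooden handle: post 20 x 20, axis at x = 28, y = 0, inside the back of the pan, up to z = 131.
- scoop_grip (a point): point on the handle's axis, 110 above the pan's underside (x = 28, y = 0 of the scoop); axes as the scoop's
- mat: cork mat, fixed, 130 x 120 x 4, the scoop's place. Origin: centre of its underside, on the table.
- pot: loose small aluminium pot, 0.5 kg, mouth 150 across outside, 65 high, walls about 4 thick, floor about 5. Two small black handles on opposite sides stand out about 20 near the rim. Origin: centre of its underside; z up.
- cocoon1: centre of silk cocoon 1 of 6 (absent ones read None): cream capsule 29 long x 19 across, 12 g, slippery (friction about 0.3); origin at its centre, its x axis runs along it. Starts on the box's floor
- cocoon2: centre of silk cocoon 2 of 6 (absent ones read None): cream capsule 29 long x 19 across, 12 g, slippery (friction about 0.3); origin at its centre, its x axis runs along it. Starts on the box's floor
- cocoon3: centre of silk cocoon 3 of 6 (absent ones read None): cream capsule 29 long x 19 across, 12 g, slippery (friction about 0.3); origin at its centre, its x axis runs along it. Starts on the box's floor
- cocoon4: centre of silk cocoon 4 of 6 (absent ones read None): cream capsule 29 long x 19 across, 12 g, slippery (friction about 0.3); origin at its centre, its x axis runs along it. Starts on the box's floor
- cocoon5: centre of silk cocoon 5 of 6 (absent ones read None): cream capsule 29 long x 19 across, 12 g, slippery (friction about 0.3); origin at its centre, its x axis runs along it. Starts on the box's floor
- cocoon6: centre of silk cocoon 6 of 6 (absent ones read None): cream capsule 29 long x 19 across, 12 g, slippery (friction about 0.3); origin at its centre, its x axis runs along it. Starts on the box's floor
- marker_red: bystander: felt pen, 125 x 13 x 13
- marker_green: bystander: felt pen
- marker_yellow: bystander: felt pen
- petri: bystander: clear dish, 88 across, 14 high
- spool: bystander: red thread spool, 32 across, 34 high
- eraser: bystander: white eraser, 45 x 20 x 13
Things that resemble listed ones, but are neither listed nor needed, are in the scene too. There is more than one size of the mat; the job needs the middle-sized.

How it is judged:
By the outcome, as a careful person would: the job done as asked, in the order asked, and still so for the second after the job is handed in, with the robot touching nothing.
Of cocoon1, cocoon2, cocoon3, cocoon4, cocoon5, cocoon6 only 3 to 6 are there at a start; the rules pass over those that are not, and their reading is None.
At some moment in a run one of pot, scoop may be knocked a few centimetres aside while the robot is not near it.
It also fails if it takes over 208 s, if anything falls off the work surface, if the arm or the gripper's body presses on something with over 40 N, if the wrist force passes 120 N, or if a joint passes its speed limit or range.

## Working session

There is one attempt and no reset: what is moved stays moved. The work goes in short steps, Python scripts to look and compute and a tool call to move; the robot and the scene stay as the last step left them, time stands still between calls to the robot, and variables do not carry over. Pictures are saved under pics/ and viewed, about 12 in all and at most 16, crops included, and the job is handed in when it is done.

Besides the shell and the picture viewer there is one more tool, called after "Emit:" in YAML: its name, and indented under it one key for each argument. jog_arm: Moves the arm, as the interface text tells. Its arguments: {"type":"object","properties":{"deltas":{"type":"array"},"grip_force":{"type":"number"}},"required":["deltas"]}

```bash
mkdir -p pics; ls; cat > h.py <<'E'
import numpy as np, cv2
from scipy.spatial.transform import Rotation as R
from station import ctrl, vision
def cal(n):
    c=vision.calibration(n); K=np.array([[c['fx'],0,c['cx']],[0,c['fy'],c['cy']],[0,0,1.]])
    return K,R.from_rotvec(np.ravel(c['rvec'])).as_matrix(),np.ravel(c['tvec'])
def ray(n,u,v,z):
    K,Rm,t=cal(n); d=Rm.T@np.linalg.inv(K)@np.array([u,v,1.]); o=-Rm.T@t
    return o+d*(z-o[2])/d[2]
def cloud(n,D):
    K,Rm,t=cal(n); v,u=np.mgrid[:D.shape[0],:D.shape[1]]
    p=np.stack([(u-K[0,2])/K[0,0]*D,(v-K[1,2])/K[1,1]*D,D],-1)
    return (p-t)@Rm
def proj(n,P):
    K,Rm,t=cal(n); p=K@(Rm@np.asarray(P,float)+t); return p[:2]/p[2]
def snap(n,name):
    I,D=vision.get_image(n); cv2.imwrite('pics/%s.png'%name,I[:,:,::-1]); np.savez('pics/%s.npz'%name,I=I,D=D); return I,D
E
python3 - <<'E'
from h import *
for n in('top','scene'):
    I,D=snap(n,n+'0'); K,Rm,t=cal(n); print(n,K[0,0],-Rm.T@t,Rm[2])
s=ctrl.get_obs(); print(s,ctrl.tcp_to_tips)
E
```

```text
pics
top 562.0909092631757 [ 0.29760646 -0.00443972  1.25790121] [ 0.20100239  0.01481122 -0.97947877]
scene 507.53567842835923 [ 1.22753639 -0.30752471  0.81630969] [-0.67152923  0.27384318 -0.68851899]
{'t': 0.1, 'q': array([ 1.16398274e+00,  5.33154964e-02,  1.61417930e+00,  1.17731735e-06,
        1.47601891e+00, -1.18984559e-01]), 'dq': array([ 5.48256836e-05, -1.26416069e-03, -2.96087013e-03, -4.38008196e-04,
        2.68751143e-03,  1.12868560e-03]), 'effort': array([ 2.34637682e-04, -3.94906497e+01, -3.71361458e+01, -1.47009318e-04,
        3.90472531e-03,  2.02639535e-05]), 'tool_pos': array([0.17719575, 0.59879565, 0.25215714]), 'tool_rot': array([-4.50489941e-01, -3.10861883e+00,  2.91295466e-03]), 'contact_force': array([ 0.0740124 ,  0.12839231, -0.2534382 ]), 'wrist_torque': array([ 0.0236042 , -0.0470963 ,  0.07101194]), 'opening': 0.08500767056241346} 0.022
```

View pics/top0.png

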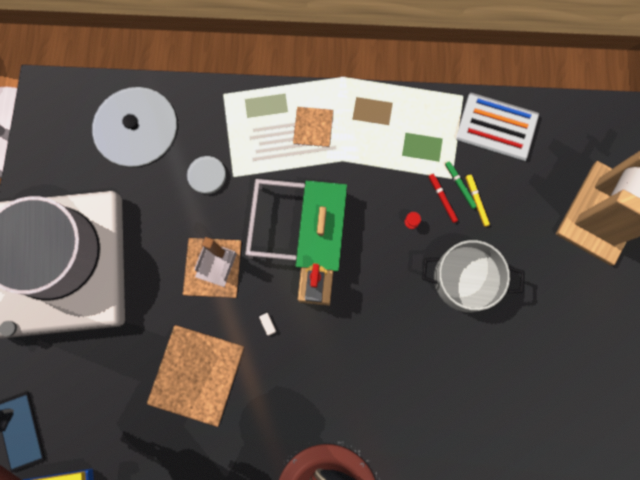

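View pics/scene0.png

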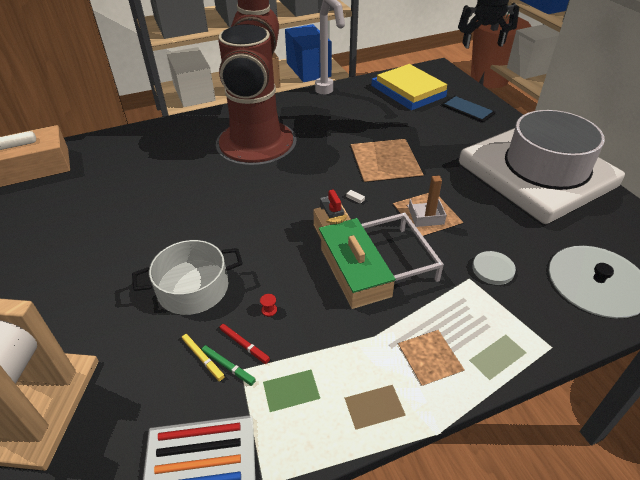

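The top view shows the box, green lid (322,225) with red screw bar (315,275), the frame to its left, the scoop on the middle-sized mat (212,265), and the pot at (473,275). Pens, spool, eraser and petri are clear of these.

```bash
cat > m.py <<'E'
from h import *
z=np.load('pics/top0.npz'); I,D=z['I'],z['D']; C=cloud('top',D)
hsv=cv2.cvtColor(I,cv2.COLOR_RGB2HSV)
def mask(lo,hi,x0,y0,x1,y1):
    m=cv2.inRange(hsv,lo,hi); k=np.zeros_like(m); k[y0:y1,x0:x1]=m[y0:y1,x0:x1]; return k
def rect(m,zz,h=None):
    c=max(cv2.findContours(m,0,2)[0],key=cv2.contourArea)[:,0]
    P=np.array([ray('top',u,v,zz)[:2] for u,v in c],np.float32)
    r=cv2.minAreaRect(P*1000); return r
print('depth lid',C[205,335],C[230,310], 'table',C[400,400])
print('lid',rect(mask((45,100,40),(85,255,255),290,170,355,275),.058))
m=mask((0,150,60),(8,255,255),305,255,325,295); print('red',rect(m,.118)); ys,xs=np.nonzero(m);print(C[m>0][:,2].max(),np.median(C[m>0],0))
# pot rim: points at z .055-.075
s=(C[...,2]>.056)&(C[...,2]<.075); s[:,:420]=0; s[:,525:]=0; s[:235]=0; s[320:]=0
ys,xs=np.nonzero(s); P=C[s][:,:2]; 
print('pot n',len(P),cv2.minEnclosingCircle(P.astype(np.float32)),np.median(P,0))
# scoop region
s=np.zeros(D.shape,bool); s[230:300,180:245]=1
for lo,hi in((.09,.16),(.025,.045),(.003,.02)):
    q=s&(C[...,2]>lo)&(C[...,2]<hi); P=C[q]; 
    if len(P): print(lo,len(P),P.mean(0),cv2.minAreaRect((P[:,:2]*1000).astype(np.float32)),P[:,2].max())
m=mask((5,60,60),(25,255,255),180,235,245,300); print('mat',rect(m,.004))
E
python3 m.py; python3 -c "
import cv2;a=cv2.imread('pics/top0.png')
b=cv2.resize(a[160:320,170:350],None,fx=4.4,fy=3.75*1.0);cv2.imwrite('pics/crop0.png',cv2.resize(a[170:310,170:350],None,fx=4.2,fy=4.2,interpolation=2))"
```

```text
depth lid [0.61397354 0.0133352  0.0562277 ] [0.55434177 0.06502849 0.05883061] table [ 0.20254776 -0.14680813  0.00246959]
lid ((567.43603515625, 41.50727081298828), (96.38499450683594, 197.61038208007812), 87.26815032958984)
red ((448.4200439453125, 45.92897415161133), (45.246864318847656, 20.418405532836914), 3.3416435718536377)
1.2579012062958097 [0.44790726 0.0465739  0.1165882 ]
pot n 835 ((0.47443240880966187, -0.2907472550868988), 0.11047697812318802) [ 0.47320797 -0.29725587]
0.09 158 [0.50090993 0.26474999 0.12536195] ((503.1255187988281, 267.6595458984375), (22.092958450317383, 20.560775756835938), 74.14008331298828) 0.1419823256846533
0.025 145 [0.48490197 0.2678007  0.03221986] ((482.4033203125, 274.00390625), (72.2472152709961, 67.24388122558594), 73.97509002685547) 0.044127257148238404
0.003 2180 [0.46692041 0.28342164 0.00603918] ((476.738525390625, 285.2401428222656), (161.54969787597656, 146.17564392089844), 4.541331768035889) 0.019757237125140773
mat ((471.0849914550781, 284.5181579589844), (124.59940338134766, 138.80787658691406), 89.95121765136719)
```

View pics/crop0.png

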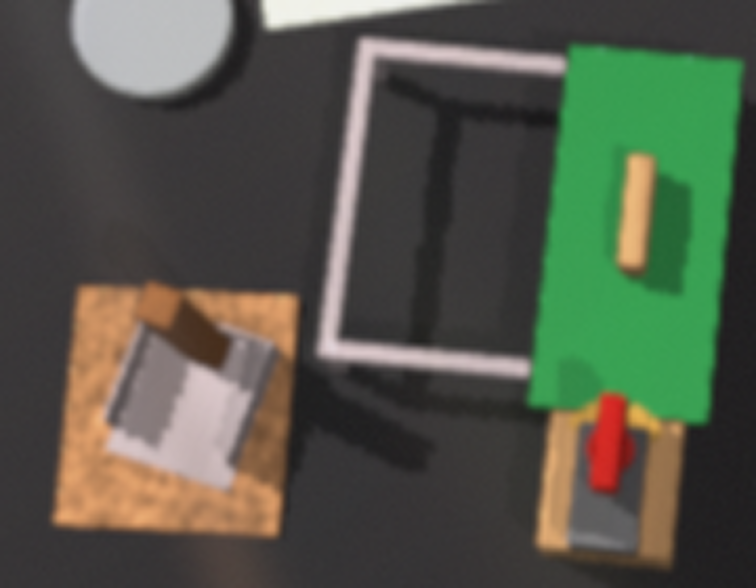

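```bash
cat >> h.py <<'E'
def Rdown(psi,tilt=None):
    # tool pointing down, tool y at yaw psi (deg); tilt = extra world rotvec applied (rad)
    p=np.deg2rad(psi); y=np.array([np.cos(p),np.sin(p),0]); z=np.array([0,0,-1.]); M=np.stack([np.cross(y,z),y,z],1)
    return M if tilt is None else R.from_rotvec(tilt).as_matrix()@M
def st():
    s=ctrl.get_obs(); M=R.from_rotvec(s['tool_rot']).as_matrix()
    print('t%.1f pos %s psi %.1f F %s open %.4f q %s'%(s['t'],np.round(s['tool_pos'],4),np.rad2deg(np.arctan2(M[1,1],M[0,1])),np.round(s['contact_force'],1),s['opening'],np.round(s['q'],2)))
    return s,M
def plan(wps):
    # wps: list of (pos,R). rotation first, then shift in the new axes
    s,M=st(); p=s['tool_pos']
    for P,Q in wps:
        w=R.from_matrix(M.T@Q).as_rotvec(); d=Q.T@(np.asarray(P)-p)*100
        print('turn',np.round(w,3),'then shift cm',np.round(d,2)); p,M=np.asarray(P),Q
# box frame
BX,BY,BYAW=.5724,.0413,-2.5
def box(x,y,z):
    a=np.deg2rad(BYAW); return np.array([BX+x*np.cos(a)-y*np.sin(a),BY+x*np.sin(a)+y*np.cos(a),z])
E
python3 - <<'E'
from h import *
s=box(-.124,0,.2); print(s, box(0,0,0))
plan([(s,Rdown(87.5)),(box(-.124,0,.114),Rdown(87.5))])
# refine yaw from the lid edges
exec(open('m.py').read().split("print('depth")[0])
m=mask((45,100,40),(85,255,255),290,170,355,275)
c=max(cv2.findContours(m,0,1)[0],key=cv2.contourArea)[:,0]
P=np.array([ray('top',u,v,.058)[:2] for u,v in c])
a=np.deg2rad(BYAW); L=(P-[BX,BY])@np.array([[np.cos(a),-np.sin(a)],[np.sin(a),np.cos(a)]])
for sg in(1,-1):
    q=L[(sg*L[:,1]>.038)&(np.abs(L[:,0]+.005)<.08)]; print('side',np.polyfit(q[:,0],q[:,1],1)*[57.3,1000])
for sg in(1,-1):
    q=L[(sg*(L[:,0]+.005)>.088)&(np.abs(L[:,1])<.035)]; print('end',np.polyfit(q[:,1],q[:,0],1)*[-57.3,1000] if len(q)>3 else None)
E
```

```text
[0.44851802 0.0467088  0.2       ] [0.5724 0.0413 0.    ]
t0.1 pos [0.1772 0.5988 0.2522] psi 73.5 F [ 0.1  0.1 -0.3] open 0.0850 q [ 1.16  0.05  1.61  0.    1.48 -0.12]
turn [-0.002 -0.    -0.244] then shift cm [-29.51 -53.97   5.22]
turn [0. 0. 0.] then shift cm [0.  0.  8.6]
side [-0.08653237 46.13223202]
side [ -0.34185668 -47.16058848]
end [-0.68423315 92.56355156]
end [ -0.5129543  -98.07609638]
```

Emit:
jog_arm:
  deltas:
    - [0, 0, -0.082, 0, 0, 0, 1]
    - [0, 0, -0.082, 0, 0, 0, 1]
    - [0, 0, -0.082, 0, 0, 0, 1]
    - [0, 0, 0, -1.6, -3.0, 0, 1]
    - [0, 0, 0, -1.6, -3.0, 0, 1]
    - [0, 0, 0, -1.6, -3.0, 0, 1]
    - [0, 0, 0, -1.6, -3.0, 0, 1]
    - [0, 0, 0, -1.6, -3.0, 0, 1]
    - [0, 0, 0, -1.6, -3.0, 0, 1]
    - [0, 0, 0, -1.6, -3.0, 0, 1]
    - [0, 0, 0, -1.6, -3.0, 0, 1]
    - [0, 0, 0, -1.6, -3.0, 0, 1]

```text
t: 1.1
tool_pos: [0.3101, 0.3219, 0.2528]
tool_rot: [-0.065, -3.141, 0.001]
contact_force: [0.2, -0.2, 0.4]
opening: 0.0854
```

Emit:
jog_arm:
  deltas:
    - [0, 0, 0, -1.6, -3.0, 0.5, 1]
    - [0, 0, 0, -1.6, -3.0, 0.5, 1]
    - [0, 0, 0, -1.6, -3.0, 0.5, 1]
    - [0, 0, 0, -1.6, -3.0, 0.5, 1]
    - [0, 0, 0, -1.6, -3.0, 0.5, 1]
    - [0, 0, 0, -1.6, -3.0, 0.5, 1]
    - [0, 0, 0, -1.6, -3.0, 0.5, 1]
    - [0, 0, 0, -1.6, -3.0, 0.5, 1]
    - [0, 0, 0, -1.6, -3.0, 0.5, 1]
    - [0, 0, 0, 0, 0, 0.7, 1]
    - [0, 0, 0, 0, 0, 0, 1]

```text
t: 2.02
tool_pos: [0.4418, 0.0465, 0.1993]
tool_rot: [-0.071, -3.137, -0.001]
contact_force: [-1.4, 0.8, -1.5]
opening: 0.0854
```

```bash
sed -i 's/BYAW=.*/BYAW=.5724,.0408,-2.7/; s/BX,BY,BYAW=.5724,.0413,-2.5/BX,BY,BYAW=.5724,.0408,-2.7/' h.py; python3 -c "
from h import *
plan([(box(-.124,0,.2),Rdown(87.3)),(box(-.124,0,.114),Rdown(87.3))])"; grep BYAW= h.py
```

```text
t2.0 pos [0.4418 0.0465 0.1993] psi 87.4 F [-1.4  0.8 -1.5] open 0.0854 q [-0.06 -0.36  2.07  0.    1.43 -1.59]
turn [ 0.    -0.004  0.002] then shift cm [-0.67  0.04 -0.07]
turn [0. 0. 0.] then shift cm [0.  0.  8.6]
BX,BY,BYAW=.5724,.0408,-2.7
```

Emit:
jog_arm:
  deltas:
    - [0, 0, 0, -0.7, 0, 0, 1]
    - [0, 0, 0, 0, 0, 2.2, 1]
    - [0, 0, 0, 0, 0, 2.2, 1]
    - [0, 0, 0, 0, 0, 2.2, 1]
    - [0, 0, 0, 0, 0, 2.0, 1]
    - [0, 0, 0, 0, 0, 0, 0.1]
    - [0, 0, 0, 0, 0, 0, 0.1]
    - [0, 0, 0, 0, 0, 0, 0.1]
    - [0, 0, 0, 0, 0, 0, 0.1]
    - [0, 0, 0, 0, 0, 0, 0.1]
    - [0, 0, 0, 0, 0, 0, 0.1]
    - [0, 0, 0, 0, 0, 0, 0.1]
  grip_force: 60

```text
t: 3.02
tool_pos: [0.4505, 0.0465, 0.117]
tool_rot: [0.065, 3.139, -0.004]
contact_force: [-1.2, -4.5, 5.0]
opening: 0.0129
```

```bash
python3 -c "
from h import *
s,M=st(); print(s['wrist_torque'])"
```

```text
t3.0 pos [0.4505 0.0465 0.117 ] psi 87.6 F [-1.2 -4.5  5. ] open 0.0129 q [-0.06 -0.25  2.13 -0.    1.26 -1.59]
[-0.68770118  0.29812912 -0.05245487]
```

Emit:
jog_arm:
  deltas:
    - [0, 0, 0.05, 0, 0, 0, 0.1]
    - [0, 0, 0.05, 0, 0, 0, 0.1]
    - [0, 0, 0.05, 0, 0, 0, 0.1]
    - [0, 0, 0.05, 0, 0, 0, 0.1]
    - [0, 0, 0, 0, 0, 0, 0.1]

```text
t: 3.43
tool_pos: [0.4507, 0.0463, 0.1171]
tool_rot: [0.375, 3.116, -0.006]
contact_force: [-1.5, -3.8, 4.4]
opening: 0.0128
```

```bash
python3 -c "
from h import *
s,M=st(); print(s['wrist_torque'])"
```

```text
t3.4 pos [0.4507 0.0463 0.1171] psi 76.3 F [-1.5 -3.8  4.4] open 0.0128 q [-0.06 -0.25  2.13 -0.    1.26 -1.39]
[-1.04503663  0.24505496  1.17018975]
```

Emit:
jog_arm:
  deltas:
    - [0, 0, -0.07, 0, 0, 0, 0.1]
    - [0, 0, -0.07, 0, 0, 0, 0.1]
    - [0, 0, -0.07, 0, 0, 0, 0.1]
    - [0, 0, -0.07, 0, 0, 0, 0.1]
    - [0, 0, -0.07, 0, 0, 0, 0.1]
    - [0, 0, -0.07, 0, 0, 0, 0.1]
    - [0, 0, 0, 0, 0, 0, 0.1]

```text
t: 4.02
tool_pos: [0.4508, 0.0465, 0.1171]
tool_rot: [-0.282, 3.126, -0.003]
contact_force: [0.1, -4.8, 5.0]
opening: 0.013
```

```bash
python3 -c "
from h import *
s,M=st(); print(s['wrist_torque'])
I,D=snap('top','top1'); cv2.imwrite('pics/c1.png',cv2.resize(I[235:315,270:370,::-1],None,fx=4,fy=4))"
```

```text
t4.0 pos [0.4508 0.0465 0.1171] psi 100.3 F [ 0.1 -4.8  5. ] open 0.0130 q [-0.06 -0.25  2.13 -0.    1.26 -1.81]
[-0.48187678  0.09450226  0.11867261]
```

Emit:
jog_arm:
  deltas:
    - [0, 0, -0.08, 0, 0, 0, 0.1]
    - [0, 0, -0.08, 0, 0, 0, 0.1]
    - [0, 0, -0.08, 0, 0, 0, 0.1]
    - [0, 0, -0.08, 0, 0, 0, 0.1]
    - [0, 0, -0.08, 0, 0, 0, 0.1]

```text
t: 4.48
tool_pos: [0.4507, 0.0466, 0.1171]
tool_rot: [-0.899, 3.008, -0.004]
contact_force: [-1.5, -4.2, 4.6]
opening: 0.0125
```

```bash
python3 -c "
from h import *
s,M=st(); print(s['wrist_torque'])"
```

```text
t4.5 pos [0.4507 0.0466 0.1171] psi 123.3 F [-1.5 -4.2  4.6] open 0.0125 q [-0.06 -0.25  2.13 -0.    1.26 -2.21]
[-0.37830888  0.20858076 -0.28221862]
```

Emit:
jog_arm:
  deltas:
    - [0, 0, 0, 0, 0, 0, 1]
    - [0, 0, 0, 0, 0, 0, 1]
    - [0, 0, 0, 0, 0, 0, 1]
    - [0, 0, 0, 0, 0, 0, 1]
    - [0, 0, 0.12, 0, 0, 0, 1]
    - [0, 0, 0.12, 0, 0, 0, 1]
    - [0, 0, 0.12, 0, 0, 0, 1]
    - [0, 0, 0.12, 0, 0, 0, 1]
    - [0, 0, 0.12, 0, 0, 0, 1]
    - [0, 0, 0.12, 0, 0, 0, 1]
    - [0, 0, 0.12, 0, 0, 0, 1]
    - [0, 0, 0.12, 0, 0, 0, 1]

```text
t: 5.48
tool_pos: [0.4494, 0.0476, 0.1151]
tool_rot: [-0.606, -3.082, -0.0]
contact_force: [-0.2, -0.2, 0.6]
opening: 0.0853
```

Emit:
jog_arm:
  deltas:
    - [0, 0, 0.12, 0, 0, 0, 1]
    - [0, 0, 0.12, 0, 0, 0, 1]
    - [0, 0, 0.12, 0, 0, 0, 1]
    - [0, 0, 0.12, 0, 0, 0, 1]
    - [0, 0, 0.12, 0, 0, 0, 1]
    - [0, 0, 0.12, 0, 0, 0, 1]
    - [0, 0, 0.12, 0, 0, 0, 1]
    - [0, 0, 0.12, 0, 0, 0, 1]
    - [0, 0, 0.12, 0, 0, 0, 1]
    - [0, 0, 0.12, 0, 0, 0, 1]
    - [0, 0, 0.12, 0, 0, 0, 1]
    - [0, 0, 0.12, 0, 0, 0, 1]

```text
t: 6.48
tool_pos: [0.4494, 0.0476, 0.1151]
tool_rot: [-2.488, -1.917, 0.0]
contact_force: [0.1, 0.7, -0.4]
opening: 0.0857
```

Emit:
jog_arm:
  deltas:
    - [0, 0, 0.12, 0, 0, 0, 1]
    - [0, 0, 0.12, 0, 0, 0, 1]
    - [0, 0, 0.12, 0, 0, 0, 1]
    - [0, 0, 0.12, 0, 0, 0, 1]
    - [0, 0, 0.12, 0, 0, 0, 1]
    - [0, 0, 0.12, 0, 0, 0, 1]
    - [0, 0, 0, 0, 0, 0, 0.1]
    - [0, 0, 0, 0, 0, 0, 0.1]
    - [0, 0, 0, 0, 0, 0, 0.1]
    - [0, 0, 0, 0, 0, 0, 0.1]
    - [0, 0, 0, 0, 0, 0, 0.1]
    - [0, 0, 0, 0, 0, 0, 0.1]

```text
t: 7.48
tool_pos: [0.4504, 0.0463, 0.1156]
tool_rot: [2.997, 0.928, 0.002]
contact_force: [-1.4, -3.8, -1.0]
opening: 0.0127
```

```bash
python3 -c "
from h import *
s,M=st(); print(s['wrist_torque'])"
```

```text
t7.5 pos [0.4504 0.0463 0.1156] psi -55.6 F [-1.4 -3.8 -1. ] open 0.0127 q [-0.06 -0.25  2.13 -0.    1.26  0.91]
[ 0.04980001  0.4998223  -0.21825878]
```

Emit:
jog_arm:
  deltas:
    - [0, 0, -0.09, 0, 0, 0, 0.1]
    - [0, 0, -0.09, 0, 0, 0, 0.1]
    - [0, 0, -0.09, 0, 0, 0, 0.1]
    - [0, 0, -0.09, 0, 0, 0, 0.1]
    - [0, 0, -0.09, 0, 0, 0, 0.1]
    - [0, 0, -0.09, 0, 0, 0, 0.1]
    - [0, 0, -0.09, 0, 0, 0, 0.1]
    - [0, 0, -0.09, 0, 0, 0, 0.1]
    - [0, 0, -0.09, 0, 0, 0, 0.1]
    - [0, 0, -0.09, 0, 0, 0, 0.1]
    - [0, 0, -0.09, 0, 0, 0, 0.1]
    - [0, 0, -0.09, 0, 0, 0, 0.1]

```text
t: 8.48
tool_pos: [0.4505, 0.0462, 0.1156]
tool_rot: [2.09, 2.341, -0.0]
contact_force: [3.2, -4.8, -2.3]
opening: 0.0128
```

Emit:
jog_arm:
  deltas:
    - [0, 0, -0.09, 0, 0, 0, 0.1]
    - [0, 0, -0.09, 0, 0, 0, 0.1]
    - [0, 0, -0.09, 0, 0, 0, 0.1]
    - [0, 0, -0.09, 0, 0, 0, 0.1]
    - [0, 0, -0.09, 0, 0, 0, 0.1]
    - [0, 0, -0.09, 0, 0, 0, 0.1]
    - [0, 0, 0, 0, 0, 0, 0.1]
    - [0, 0, 0, 0, 0, 0, 1]
    - [0, 0, 0, 0, 0, 0, 1]
    - [0, 0, 0, 0, 0, 0, 1]
    - [0, 0, 0, 0, 0, 0, 1]

```text
t: 9.4
tool_pos: [0.4495, 0.0476, 0.1153]
tool_rot: [-1.397, -2.814, -0.0]
contact_force: [-0.0, -0.5, -0.9]
opening: 0.061
```

Emit:
jog_arm:
  deltas:
    - [0, 0, 0, 0, 0, -2, 1]
    - [0, 0, 0, 0, 0, -3, 1]
    - [0, 0, 0, 0, 0, -3, 1]

```text
t: 9.65
tool_pos: [0.4485, 0.0476, 0.195]
tool_rot: [-1.396, -2.811, 0.002]
contact_force: [0.3, 0.5, 0.9]
opening: 0.0852
```

```bash
python3 -c "
from h import *
plan([(box(0,0,.18),Rdown(87.3)),(box(0,0,.083),Rdown(87.3))])
plan([(box(0,0,.18),Rdown(-92.7)),(box(0,0,.083),Rdown(-92.7))])"
```

```text
t9.7 pos [0.4485 0.0476 0.195 ] psi 37.2 F [0.3 0.5 0.9] open 0.0852 q [-0.06 -0.34  2.06  0.    1.42 -0.71]
turn [-0.001 -0.003 -0.874] then shift cm [-12.41  -0.1    1.5 ]
turn [0. 0. 0.] then shift cm [0.  0.  9.7]
t9.7 pos [0.4485 0.0476 0.195 ] psi 37.2 F [0.3 0.5 0.9] open 0.0852 q [-0.06 -0.34  2.06  0.    1.42 -0.71]
turn [-4.000e-03  1.000e-03  2.267e+00] then shift cm [12.41  0.1   1.5 ]
turn [0. 0. 0.] then shift cm [0.  0.  9.7]
```

Emit:
jog_arm:
  deltas:
    - [0, 0, -0.11, 0, 0, 0, 1]
    - [0, 0, -0.11, 0, 0, 0, 1]
    - [0, 0, -0.11, 0, 0, 0, 1]
    - [0, 0, -0.11, 0, 0, 0, 1]
    - [0, 0, -0.11, 0, 0, 0, 1]
    - [0, 0, -0.11, 0, 0, 0, 1]
    - [0, 0, -0.11, 0, 0, 0, 1]
    - [0, 0, -0.104, 0, 0, 0, 1]
    - [0, 0, 0, -3.1, 0, 0, 1]
    - [0, 0, 0, -3.1, 0, 0, 1]
    - [0, 0, 0, -3.1, 0, 0, 1]
    - [0, 0, 0, -3.1, -0.1, 0, 1]

```text
t: 10.65
tool_pos: [0.5746, 0.0407, 0.1952]
tool_rot: [-0.074, -3.141, -0.0]
contact_force: [0.1, 0.1, 1.0]
opening: 0.0857
```

```bash
python3 -c "
from h import *
plan([(box(0,0,.083),Rdown(87.3))])
snap('top','top2');I,D=snap('scene','scene2'); cv2.imwrite('pics/c2.png',cv2.resize(I[170:330,290:450,::-1],None,fx=3.7,fy=3.7))"
```

```text
t10.7 pos [0.5746 0.0407 0.1952] psi 87.3 F [0.1 0.1 1. ] open 0.0857 q [-0.06 -0.02  1.79  0.    1.38 -1.58]
turn [ 0. -0. -0.] then shift cm [ 0.22 -0.   11.22]
```

View pics/c2.png

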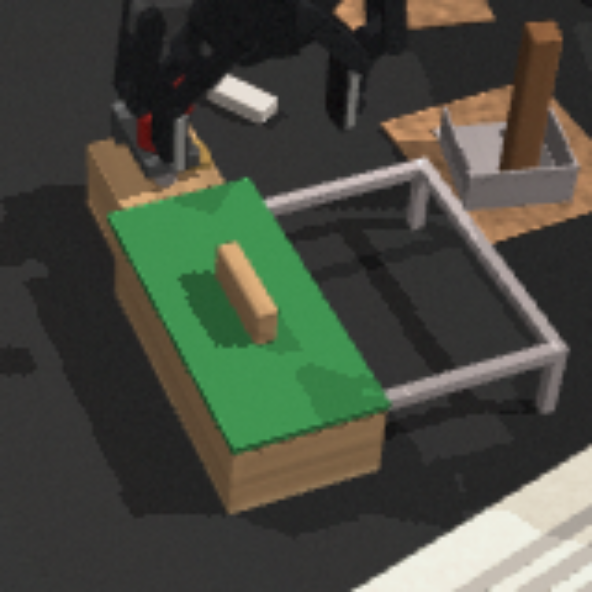

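The crop shows the fan swung clear of the lid's near edge (lid corners (110,210)–(245,180) free), with the bar turned. I'm picking up the lid next.

Emit:
jog_arm:
  deltas:
    - [0, 0, 0, 0.2, 0, 3, 1]
    - [0, 0, 0, 0, 0, 3, 1]
    - [0, 0, 0, 0, 0, 3, 1]
    - [0, 0, 0, 0, 0, 2, 1]
    - [0, 0, 0, 0, 0, 0, 0.1]
    - [0, 0, 0, 0, 0, 0, 0.1]
    - [0, 0, 0, 0, 0, 0, 0.1]
    - [0, 0, 0, 0, 0, 0, 0.1]
    - [0, 0, 0, 0, 0, 0, 0.1]
    - [0, 0, 0, 0, 0, 0, 0.1]
  grip_force: 40

```text
t: 11.58
tool_pos: [0.5725, 0.0405, 0.0873]
tool_rot: [0.075, 3.138, -0.0]
contact_force: [-5.5, -0.3, 7.9]
opening: 0.0129
```

Emit:
jog_arm:
  deltas:
    - [0, 0, 0, 0, 0, -1, 0.1]
    - [0, 0, 0, 0, 0, -2, 0.1]
    - [0, 0, 0, 0, 0, -2, 0.1]
    - [0, 0, 0, 0, 0, 0, 0.1]

```text
t: 11.92
tool_pos: [0.5741, 0.0405, 0.1404]
tool_rot: [0.075, 3.133, -0.0]
contact_force: [0.9, -0.5, -0.9]
opening: 0.0133
```

```bash
python3 -c "
from h import *
plan([(box(0,.104,.13),Rdown(87.3)),(box(0,.104,.084),Rdown(87.3))])"
```

```text
t11.9 pos [0.5741 0.0405 0.1404] psi 87.3 F [ 0.9 -0.5 -0.9] open 0.0133 q [-0.06  0.03  1.83  0.    1.27 -1.58]
turn [-0.     0.008 -0.001] then shift cm [ 0.17 10.42  1.04]
turn [0. 0. 0.] then shift cm [0.  0.  4.6]
```

Emit:
jog_arm:
  deltas:
    - [0, 0, 0, 0, 3.4, 0, 0.1]
    - [0, 0, 0, 0, 3.5, 0, 0.1]
    - [0, 0, 0, 0.2, 3.5, 0, 0.1]
    - [0, 0, 0, 0, 0, 0, 0.1]
    - [0, 0, 0, 0, 0, 2, 0.1]
    - [0, 0, 0, 0, 0, 2, 0.1]
    - [0, 0, 0, 0, 0, 0.8, 0.1]
    - [0, 0, 0, 0, 0, 0.4, 0.1]
    - [0, 0, 0, 0, 0, 0, 0.1]

```text
t: 12.67
tool_pos: [0.5743, 0.1447, 0.0869]
tool_rot: [-0.075, -3.138, -0.0]
contact_force: [-11.9, 0.1, 19.7]
opening: 0.0131
```

```bash
python3 -c "
from h import *
plan([(box(0,.104,.087),Rdown(87.3))])"
```

```text
t12.7 pos [0.5743 0.1447 0.0869] psi 87.3 F [-11.9   0.1  19.7] open 0.0131 q [ 0.12  0.14  1.82  0.    1.19 -1.4 ]
turn [ 0.    -0.003 -0.001] then shift cm [-0.3   0.02 -0.01]
```

Emit:
jog_arm:
  deltas:
    - [0, 0, 0, 0, 0, -0.8, 0.1]
    - [0, 0, 0, -0.3, 0, 0, 0.1]
    - [0, 0, 0, 0, 0, 0.4, 0.1]
    - [0, 0, 0, 0, 0, 0.2, 0.1]
    - [0, 0, 0, 0, 0, 0, 0.1]

```text
t: 13.08
tool_pos: [0.5784, 0.1441, 0.0869]
tool_rot: [0.076, 3.14, -0.001]
contact_force: [-3.3, 0.0, 9.7]
opening: 0.0132
```

Emit:
jog_arm:
  deltas:
    - [0, 0, 0, 0, 0, 0, 1]
    - [0, 0, 0, 0, 0, 0, 1]
    - [0, 0, 0, 0, 0, 0, 1]
    - [0, 0, 0, 0, 0, 0, 1]
    - [0, 0, 0, 0, 0, -2, 1]
    - [0, 0, 0, 0, 0, -4, 1]
    - [0, 0, 0, 0, 0, -4, 1]
    - [0, 0, 0, 0, 0, -4, 1]

```text
t: 13.75
tool_pos: [0.5766, 0.1443, 0.2256]
tool_rot: [-0.075, -3.138, 0.0]
contact_force: [1.6, -0.4, 0.1]
opening: 0.085
```

```bash
python3 -c "
from h import *
print(proj('top',[.503,.2677,.114]))
plan([((.503,.2677,.20),Rdown(-16)),((.503,.2677,.117),Rdown(-16))])
snap('top','top3');I,D=snap('scene','scene3'); cv2.imwrite('pics/c3.png',cv2.resize(I[170:330,290:470,::-1],None,fx=3.7,fy=3.7))"
```

```text
[209.81101927 243.8603409 ]
t13.8 pos [0.5766 0.1443 0.2256] psi 87.3 F [ 1.6 -0.4  0.1] open 0.0850 q [ 0.12  0.    1.71  0.    1.43 -1.4 ]
turn [-2.000e-03 -1.000e-03  1.802e+00] then shift cm [  9.83 -10.47   2.56]
turn [0. 0. 0.] then shift cm [0.  0.  8.3]
```

View pics/c3.png

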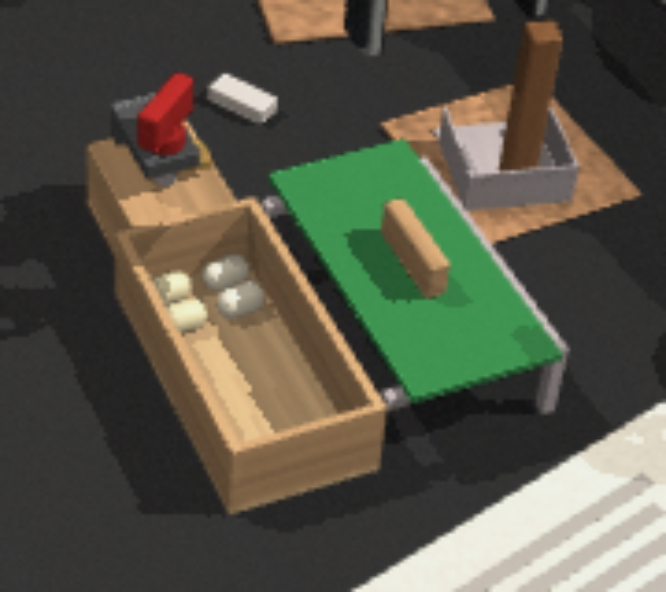

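View pics/top3.png

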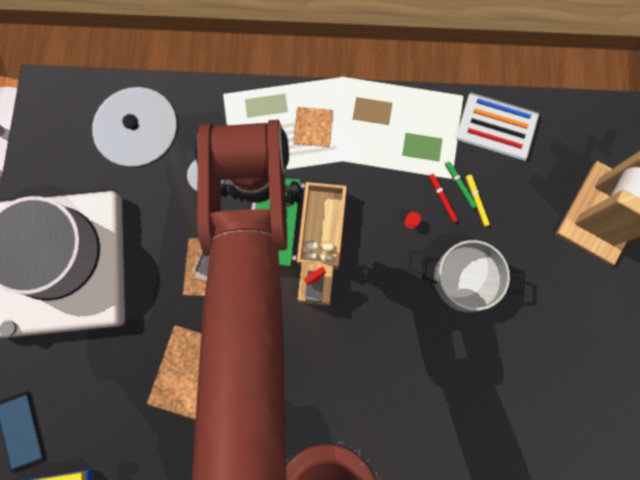

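The lid lies flat on the frame with its edges parallel to it. Four cocoons sit near the box's near wall around (205,290) in the crop, and the scoop stands where it was. I'm moving to the scoop handle.

Emit:
jog_arm:
  deltas:
    - [0, 0, 0.12, 0, 0, 0, 1]
    - [0, 0, 0.12, 0, 0, 0, 1]
    - [0, 0, 0.12, 0, 0, 0, 1]
    - [0, 0, 0.12, 0, 0, 0, 1]
    - [0, 0, 0.12, 0, 0, 0, 1]
    - [0, 0, 0.12, 0, 0, 0, 1]
    - [0, 0, 0.12, 0, 0, 0, 1]
    - [0, 0, 0.12, 0, 0, 0, 1]
    - [0, 0, 0.12, 0, 0, 0, 1]
    - [0, 0, 0.12, 0, 0, 0, 1]
    - [0, 0, 0.12, 0, 0, 0, 1]
    - [0, 0, 0.12, 0, 0, 0, 1]

```text
t: 14.85
tool_pos: [0.577, 0.1444, 0.2241]
tool_rot: [-2.134, -2.305, 0.002]
contact_force: [-0.7, -1.5, -0.1]
opening: 0.0855
```

Emit:
jog_arm:
  deltas:
    - [0, 0, 0.12, 0, 0, 0, 1]
    - [0, 0, 0.12, 0, 0, 0, 1]
    - [0, 0, 0.12, 0, 0, 0, 1]
    - [0, 0, 0, 2.4, -2.6, 0, 1]
    - [0, 0, 0, 2.4, -2.6, 0, 1]
    - [0, 0, 0, 2.5, -2.6, 0, 1]
    - [0, 0, 0, 2.5, -2.6, 0, 1]
    - [0, 0, 0, 0, 0, 0, 1]

```text
t: 15.52
tool_pos: [0.5009, 0.2712, 0.2242]
tool_rot: [-2.499, -1.899, 0.002]
contact_force: [-0.2, 0.9, -1.1]
opening: 0.0855
```

```bash
python3 - <<'E'
from h import *
plan([((.503,.2677,.117),Rdown(-16))])
I,D=vision.get_image('scene'); u,v=proj('scene',[.503,.2677,.1]); u,v=int(u),int(v); print(u,v)
m=cv2.inRange(cv2.cvtColor(I,cv2.COLOR_RGB2HSV),(5,100,30),(20,255,160)); C=cloud('scene',D)
b=np.zeros_like(m); b[v-25:v+35,u-22:u+22]=1; q=(m>0)&(b>0)&(C[...,2]>.06)&(C[...,2]<.14); P=C[q]; print(len(P),P.mean(0),P.min(0),P.max(0))
print(cv2.minAreaRect((P[:,:2]*1000).astype(np.float32)))
cv2.imwrite('pics/c4.png',cv2.resize(I[140:260,380:500,::-1],None,fx=4,fy=4))
E
```

```text
t15.5 pos [0.5009 0.2712 0.2242] psi -15.6 F [-0.2  0.9 -1.1] open 0.0855 q [ 0.36 -0.06  1.77  0.    1.43  0.64]
turn [-0.003 -0.001  0.008] then shift cm [-0.28  0.3  10.72]
434 189
299 [0.5096949  0.26168345 0.10016087] [0.4923688  0.25352512 0.06023938] [0.51736539 0.27531789 0.13668242]
((505.54791259765625, 264.8811950683594), (20.449310302734375, 23.075241088867188), 73.37942504882812)
```

Emit:
jog_arm:
  deltas:
    - [0, 0, 0.006, -0.4, 0.45, 0, 1]
    - [0, 0, 0, 0, 0, 2.7, 1]
    - [0, 0, 0, 0, 0, 2.7, 1]
    - [0, 0, 0, 0, 0, 2.7, 1]
    - [0, 0, 0, 0, 0, 2.6, 1]
    - [0, 0, 0, 0, 0, 0, 0.1]
    - [0, 0, 0, 0, 0, 0, 0.1]
    - [0, 0, 0, 0, 0, 0, 0.1]
    - [0, 0, 0, 0, 0, 0, 0.1]
    - [0, 0, 0, 0, 0, 0, 0.1]
    - [0, 0, 0, 0, 0, 0, 0.1]
    - [0, 0, 0, 0, 0, 0, 0.1]
  grip_force: 80

```text
t: 16.57
tool_pos: [0.5085, 0.2626, 0.1208]
tool_rot: [2.512, 1.886, 0.005]
contact_force: [-0.8, 0.4, 7.0]
opening: 0.0192
```

Emit:
jog_arm:
  deltas:
    - [0, 0, 0, 0, 0, -2, 0.1]
    - [0, 0, 0, 0, 0, -3, 0.1]
    - [0, 0, 0, 0, 0, -3, 0.1]
    - [0, 0, 0, 0, 0, -2, 0.1]
    - [0, 0, 0, 0, 0, 0, 0.1]

```text
t: 16.98
tool_pos: [0.5101, 0.2631, 0.225]
tool_rot: [2.509, 1.884, 0.017]
contact_force: [-0.0, 0.3, -0.4]
opening: 0.019
```

```bash
python3 - <<'E'
from h import *
# scoop origin at box x=.041 -> handle +.028
plan([(box(.069,0,.215),Rdown(-2.7)),(box(.069,0,.119),Rdown(-2.7))])
I,D=snap('scene','scene5'); cv2.imwrite('pics/c5.png',cv2.resize(I[90:250,360:520,::-1],None,fx=3.7,fy=3.7))
E
```

```text
t17.0 pos [0.5101 0.2631 0.225 ] psi -16.2 F [-0.   0.3 -0.4] open 0.0190 q [ 0.35 -0.06  1.77 -0.    1.42  0.63]
turn [ 0.01  -0.005 -0.236] then shift cm [-21.92  14.17   1.  ]
turn [0. 0. 0.] then shift cm [0.  0.  9.6]
```

View pics/c5.png

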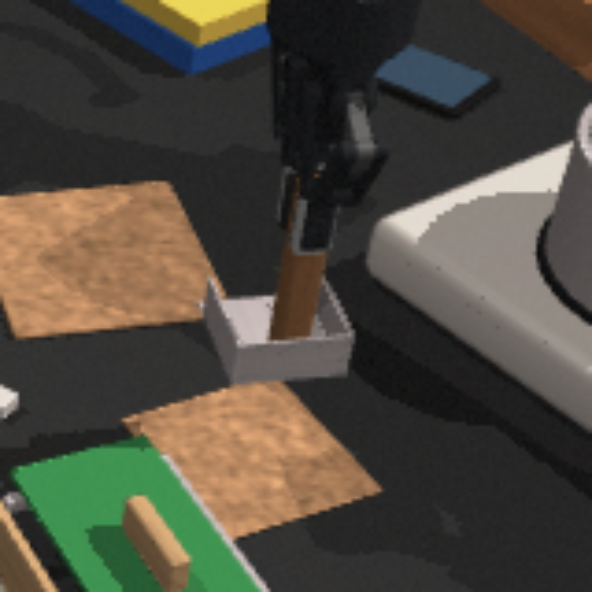

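Emit:
jog_arm:
  deltas:
    - [0, 0, -0.118, 0, 0, -0.5, 0.1]
    - [0, 0, -0.118, 0, 0, -0.5, 0.1]
    - [0, 0, 0, -3.1, 2.0, 0, 0.1]
    - [0, 0, 0, -3.1, 2.0, 0, 0.1]
    - [0, 0, 0, -3.1, 2.0, 0, 0.1]
    - [0, 0, 0, -3.1, 2.0, 0, 0.1]
    - [0, 0, 0, -3.1, 2.0, 0, 0.1]
    - [0, 0, 0, -3.1, 2.0, 0, 0.1]
    - [0, 0, 0, -3.2, 2.2, 0, 0.1]
    - [0, 0, 0, 0, 0, 1.5, 0.1]
    - [0, 0, 0, 0, 0, 1.5, 0.1]
    - [0, 0, 0, 0, 0, 0, 0.1]

```text
t: 18.03
tool_pos: [0.6356, 0.0378, 0.1914]
tool_rot: [-2.268, -2.163, 0.011]
contact_force: [-1.4, 0.6, -2.0]
opening: 0.0188
```

```bash
python3 - <<'E'
from h import *
plan([(box(.069,0,.215),Rdown(-2.7))])
snap('top','top6'); I,D=snap('scene','scene6'); C=cloud('scene',D); s=ctrl.get_obs(); p=s['tool_pos']; zb=p[2]-.1168
print('zb',zb)
a=np.deg2rad(BYAW); L=C.copy(); dx=C[...,0]-BX; dy=C[...,1]-BY; L[...,0]=dx*np.cos(a)+dy*np.sin(a); L[...,1]=-dx*np.sin(a)+dy*np.cos(a)
print('tcp in box', (p[0]-BX)*np.cos(a)+(p[1]-BY)*np.sin(a), -(p[0]-BX)*np.sin(a)+(p[1]-BY)*np.cos(a))
q=(L[...,2]>zb-.006)&(L[...,2]<zb+.04)&(np.abs(L[...,1])<.06)&(L[...,0]>-.03)&(L[...,0]<.13); P=L[q]
print(len(P),np.percentile(P,[1,50,99],axis=0)*1000)
print(cv2.minAreaRect((P[:,:2]*1000).astype(np.float32)))
q=(L[...,2]>.046)&(L[...,2]<.056)&(np.abs(L[...,1])<.052)&(np.abs(L[...,0])<.1); P=L[q]; print('boxrim',len(P),np.percentile(P,[1,50,99],axis=0)*1000)
m=q.astype(np.uint8); u=[int(i) for i in proj('scene',p-[0,0,.08])]
cv2.imwrite('pics/c6.png',cv2.resize(I[u[1]-70:u[1]+80,u[0]-80:u[0]+80,::-1],None,fx=4,fy=4))
E
```

```text
t18.0 pos [0.6356 0.0378 0.1914] psi -2.7 F [-1.4  0.6 -2. ] open 0.0188 q [-0.06  0.13  1.64  0.    1.39 -0.01]
turn [-0.011 -0.    -0.   ] then shift cm [ 0.    0.57 -2.36]
zb 0.07845078784373412
tcp in box 0.06462619933565697 0.0009738168794332087
1006 [[ -5.14906185 -32.93565746  75.69619053]
 [ 54.43605735  -4.89008453  87.59381079]
 [ 75.66073592  37.42089425 115.73457571]]
((33.51154327392578, 2.6050376892089844), (72.31501770019531, 85.77860260009766), 89.98241424560547)
boxrim 766 [[-99.23761929 -46.87117043  46.39494445]
 [-21.54995628 -12.57817236  51.16143594]
 [ 93.86688715  49.44353666  54.60695928]]
```

View pics/c6.png

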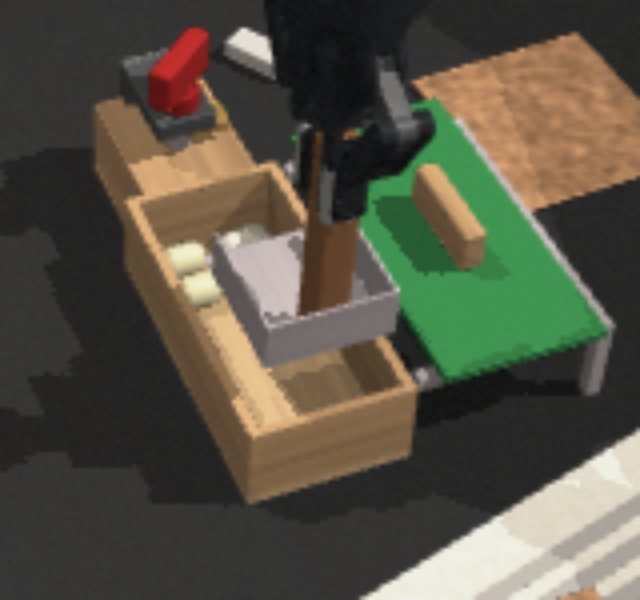

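Emit:
jog_arm:
  deltas:
    - [-0.011, 0, 0, -0.1, 0.5, 0, 0.1]
    - [0, 0, 0, 0, 0, 0, 0.1]
    - [0, 0, 0, 0, 0, 1.5, 0.1]
    - [0, 0, 0, 0, 0, 1.5, 0.1]
    - [0, 0, 0, 0, 0, 1, 0.1]
    - [0, 0, 0, 0, 0, 1, 0.1]
    - [0, 0, 0, 0, 0, 0.7, 0.1]
    - [0, 0, 0, 0, 0, 0.4, 0.1]
    - [0, 0, 0, 0, 0, 0, 0.1]

```text
t: 18.88
tool_pos: [0.6438, 0.0363, 0.1355]
tool_rot: [2.269, 2.164, 0.009]
contact_force: [-0.0, 0.2, -1.3]
opening: 0.0189
```

```bash
python3 -c "
from h import *
plan([(box(.069,0,.122),Rdown(-2.7)),(box(-.015,0,.122),Rdown(-2.7))])"
```

```text
t18.9 pos [0.6438 0.0363 0.1355] psi -2.7 F [-0.   0.2 -1.3] open 0.0189 q [-0.06  0.19  1.67  0.    1.28 -0.01]
turn [ 0.008 -0.     0.   ] then shift cm [ 0.11 -0.25  1.35]
turn [0. 0. 0.] then shift cm [-0.  -8.4  0. ]
```

Emit:
jog_arm:
  deltas:
    - [0, 0, 0, 0.1, -0.3, 0.6, 0.1]
    - [0, 0, 0, 0, 0, 0.4, 0.1]
    - [0, 0, 0, 0, 0, 0.3, 0.1]
    - [0, 0, 0, 0, 0, 0, 0.1]

```text
t: 19.22
tool_pos: [0.6414, 0.0375, 0.1236]
tool_rot: [2.268, 2.164, 0.011]
contact_force: [-0.1, -0.4, -0.9]
opening: 0.019
```

```bash
python3 -c "
from h import *
plan([(box(.069,0,.122),Rdown(-2.7)),(box(-.015,0,.122),Rdown(-2.7))])"
```

```text
t19.2 pos [0.6414 0.0375 0.1236] psi -2.7 F [-0.1 -0.4 -0.9] open 0.0190 q [-0.06  0.2   1.68  0.    1.25 -0.01]
turn [0.01 0.   0.  ] then shift cm [ 0.   -0.    0.16]
turn [0. 0. 0.] then shift cm [-0.  -8.4  0. ]
```

Emit:
jog_arm:
  deltas:
    - [0, 0, 0, 0, 0, 0.2, 0.1]
    - [0, 0, 0, 0, -0.7, 0, 0.1]
    - [0, 0, 0, 0, -0.7, 0, 0.1]
    - [0, 0, 0, 0, -0.7, 0, 0.1]
    - [0, 0, 0, 0, -0.7, 0, 0.1]
    - [0, 0, 0, 0, -0.7, 0, 0.1]
    - [0, 0, 0, 0, -0.7, 0, 0.1]
    - [0, 0, 0, 0, -0.7, 0, 0.1]
    - [0, 0, 0, 0, -0.7, 0, 0.1]
    - [0, 0, 0, 0, 0, 0, 0.1]

```text
t: 20.05
tool_pos: [0.5849, 0.0402, 0.122]
tool_rot: [2.267, 2.163, 0.012]
contact_force: [-0.0, 0.1, 0.2]
opening: 0.0187
```

```bash
python3 -c "
from h import *
plan([(box(-.015,0,.122),Rdown(-2.7))])
I,D=snap('scene','scene7'); cv2.imwrite('pics/c7.png',cv2.resize(I[190:300,300:420,::-1],None,fx=5,fy=5))"
```

```text
t20.1 pos [0.5849 0.0402 0.122 ] psi -2.7 F [-0.   0.1  0.2] open 0.0187 q [-0.06  0.07  1.82  0.    1.24 -0.01]
turn [0.011 0.    0.   ] then shift cm [-0.   -2.75 -0.  ]
```

View pics/c7.png

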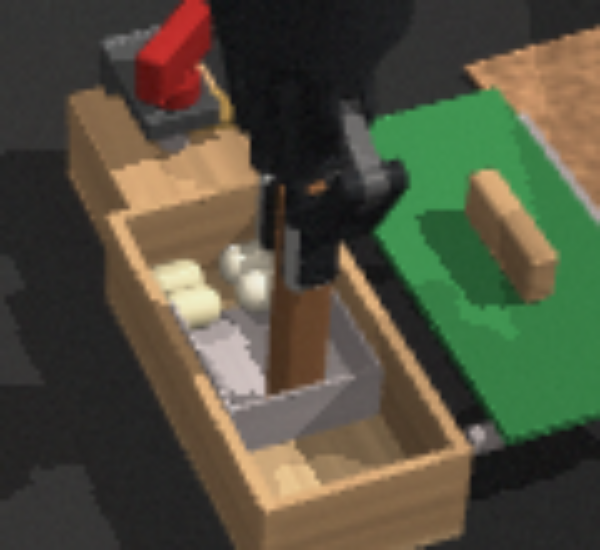

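Emit:
jog_arm:
  deltas:
    - [0, 0, 0, 0, -0.6, 0.05, 0.1]
    - [0, 0, 0, 0, -0.6, 0, 0.1]
    - [0, 0, 0, 0, -0.6, 0, 0.1]
    - [0, 0, 0, 0, -0.5, 0, 0.1]
    - [0, 0, 0, 0, -0.3, 0, 0.1]
    - [0, 0, 0, 0, -0.1, 0, 0.1]
    - [0, 0, 0, 0, 0, 0, 0.1]

```text
t: 20.68
tool_pos: [0.5594, 0.0412, 0.1219]
tool_rot: [2.266, 2.162, 0.014]
contact_force: [1.8, -1.0, 5.9]
opening: 0.0192
```

```bash
python3 -c "
from h import *
plan([(box(-.015,0,.122),Rdown(-2.7))])
I,D=snap('scene','scene8'); cv2.imwrite('pics/c8.png',cv2.resize(I[190:300,300:420,::-1],None,fx=5,fy=5))"
```

```text
t20.7 pos [0.5594 0.0412 0.1219] psi -2.7 F [ 1.8 -1.   5.9] open 0.0192 q [-0.06  0.01  1.88 -0.    1.23 -0.01]
turn [0.013 0.    0.   ] then shift cm [ 0.02 -0.2  -0.01]
```

View pics/c8.png

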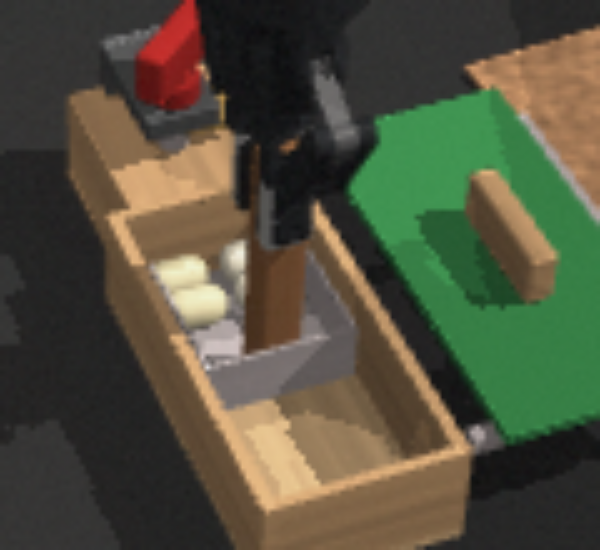

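Emit:
jog_arm:
  deltas:
    - [0, 0, 0, 0, -0.2, 0, 0.1]
    - [0, 0, 0, 0, -0.1, 0, 0.1]
    - [0.05, 0, 0, 0, 0.58, -0.1, 0.1]
    - [0.05, 0, 0, 0, 0.58, -0.1, 0.1]
    - [0.05, 0, 0, 0, 0.58, -0.1, 0.1]
    - [0.05, 0, 0, 0, 0.58, -0.1, 0.1]
    - [0.05, 0, 0, 0, 0.58, -0.1, 0.1]
    - [0.05, 0, 0, 0, 0.58, -0.1, 0.1]
    - [0.05, 0, 0, 0, 0.58, -0.1, 0.1]
    - [0.05, 0, 0, 0, 0.58, -0.1, 0.1]
    - [0, 0, 0, 0, 0, 0, 0.1]

```text
t: 21.65
tool_pos: [0.6019, 0.0393, 0.118]
tool_rot: [-2.047, -1.953, 0.391]
contact_force: [-1.1, -0.5, -1.9]
opening: 0.0189
```

```bash
python3 -c "
from h import *
s,M=st(); print(M[:,2])
I,D=snap('scene','scene9'); cv2.imwrite('pics/c9.png',cv2.resize(I[170:300,290:420,::-1],None,fx=4.5,fy=4.5))"
```

```text
t21.6 pos [0.6019 0.0393 0.118 ] psi -2.7 F [-1.1 -0.5 -1.9] open 0.0189 q [-0.06  0.36  1.53 -0.    1.65 -0.01]
[-0.38501616  0.01830721 -0.92272824]
```

View pics/c9.png

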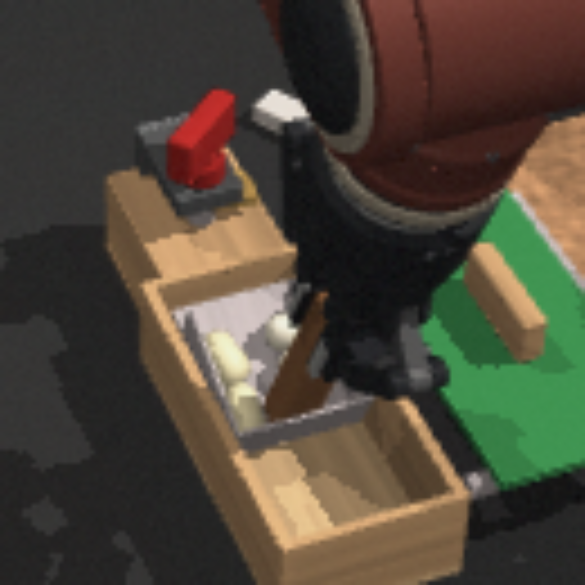

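Emit:
jog_arm:
  deltas:
    - [0, 0, 0, 0, -0.4, -0.9, 0.1]
    - [0, 0, 0, 0, -0.8, -1.9, 0.1]
    - [0, 0, 0, 0, -1.0, -2.4, 0.1]
    - [0, 0, 0, 0, -1.0, -2.4, 0.1]
    - [0, 0, 0, 0, -1.0, -2.4, 0.1]
    - [0, 0, 0, 0, -1.0, -2.4, 0.1]
    - [0, 0, 0, 0, -0.4, -0.9, 0.1]
    - [0, 0, 0, 0, 0, 0, 0.1]

```text
t: 22.37
tool_pos: [0.6019, 0.0395, 0.2697]
tool_rot: [-2.055, -1.961, 0.379]
contact_force: [0.4, 0.4, -0.8]
opening: 0.0192
```

```bash
cat > pot.py <<'E'
from h import *
def pot():
    I,D=vision.get_image('scene'); C=cloud('scene',D)
    s=(C[...,2]>.058)&(C[...,2]<.07)&(C[...,1]<-.15)&(C[...,1]>-.45)&(C[...,0]>.3)&(C[...,0]<.65)
    P=C[s][:,:2]
    c=np.median(P,0)
    for _ in range(8):   # circle fit, keep the rim ring
        r=np.linalg.norm(P-c,axis=1); Q=P[(r>.062)&(r<.08)]
        x=np.linalg.lstsq(np.c_[2*Q,np.ones(len(Q))],(Q**2).sum(1),rcond=None)[0]; c=x[:2]
    print('pot',len(P),len(Q),c,np.sqrt(x[2]+c@c)); return c
E
python3 - <<'E'
from pot import *
c=pot(); st()
I,D=snap('top','top10'); I,D=snap('scene','scene10'); a=I[150:300,250:450,::-1]
cv2.imwrite('pics/c10.png',cv2.resize(a,None,fx=4,fy=4))
E
```

```text
pot 791 643 [ 0.47759452 -0.29239787] 0.07266932089879932
t22.4 pos [0.6012 0.0395 0.2669] psi -2.7 F [ 0.6  0.7 -2.4] open 0.0195 q [-0.06  0.23  1.43 -0.    1.87 -0.01]
```

View pics/c10.png

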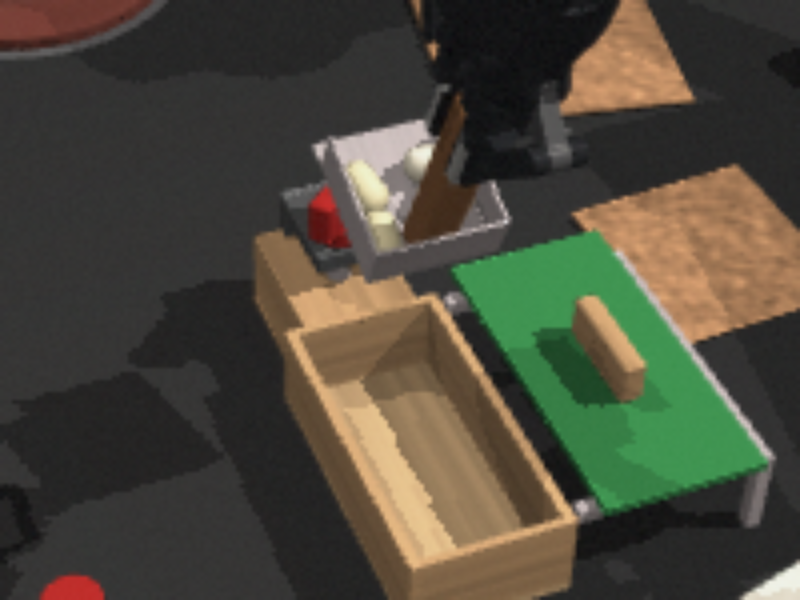

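```bash
cat >> h.py <<'E'
def Rt(psi,th):
    p=np.deg2rad(psi); return Rdown(psi,np.array([-np.sin(p),np.cos(p),0])*th)
E
python3 - <<'E'
from h import *
plan([((.601,.0395,.267),Rt(-40,.4)),((.47,-.286,.27),Rt(-40,.4))])
P=np.array([.470,-.286,.27])
# tilt sequence: keep lip motion simple
plan([(P,Rt(-40,.4)),(P,Rt(-40,0)),((.470,-.286,.205),Rt(-40,0)),((.470,-.286,.192),Rt(-40,-.75))])
E
```

```text
t22.5 pos [0.6002 0.0395 0.2636] psi -2.7 F [ 0.5  0.7 -2.5] open 0.0193 q [-0.06  0.23  1.43 -0.    1.87 -0.01]
turn [0.008 0.251 0.601] then shift cm [ 0.05 -0.08 -0.34]
turn [0. 0. 0.] then shift cm [-33.36   9.91  -4.52]
t22.5 pos [0.6002 0.0395 0.2636] psi -2.7 F [ 0.5  0.7 -2.5] open 0.0193 q [-0.06  0.23  1.43 -0.    1.87 -0.01]
turn [0.008 0.251 0.601] then shift cm [-33.3    9.84  -4.86]
turn [-0.4  0.  -0. ] then shift cm [0. 0. 0.]
turn [0. 0. 0.] then shift cm [0.  0.  6.5]
turn [-0.75  0.   -0.  ] then shift cm [-0.   -0.89  0.95]
```

Emit:
jog_arm:
  deltas:
    - [0.001, 0.0314, 0.0751, 0, 0, 0, 0.1]
    - [0.001, 0.0314, 0.0751, 0, 0, 0, 0.1]
    - [0.001, 0.0314, 0.0751, 0, 0, 0, 0.1]
    - [0.001, 0.0314, 0.0751, 0, 0, 0, 0.1]
    - [0.001, 0.0314, 0.0751, 0, 0, 0, 0.1]
    - [0.001, 0.0314, 0.0751, 0, 0, 0, 0.1]
    - [0.001, 0.0314, 0.0751, 0, 0, 0, 0.1]
    - [0.001, 0.0314, 0.0751, 0, 0, 0, 0.1]
    - [0, 0, 0, -1.2, 0.35, -0.15, 0.1]
    - [0, 0, 0, -2.3, 0.7, -0.3, 0.1]
    - [0, 0, 0, -2.3, 0.7, -0.3, 0.1]
    - [0, 0, 0, -2.3, 0.7, -0.3, 0.1]

```text
t: 23.52
tool_pos: [0.568, -0.041, 0.2634]
tool_rot: [-2.508, -1.174, 0.239]
contact_force: [0.5, -0.4, -2.1]
opening: 0.0188
```

Emit:
jog_arm:
  deltas:
    - [0, 0, 0, -2.3, 0.7, -0.3, 0.1]
    - [0, 0, 0, -2.3, 0.7, -0.3, 0.1]
    - [0, 0, 0, -2.3, 0.7, -0.3, 0.1]
    - [0, 0, 0, -2.3, 0.7, -0.3, 0.1]
    - [0, 0, 0, -2.3, 0.7, -0.3, 0.1]
    - [0, 0, 0, -2.3, 0.7, -0.3, 0.1]
    - [0, 0, 0, -2.3, 0.7, -0.3, 0.1]
    - [0, 0, 0, -2.3, 0.7, -0.3, 0.1]
    - [0, 0, 0, -2.3, 0.7, -0.3, 0.1]
    - [0, 0, 0, -2.3, 0.7, -0.3, 0.1]
    - [0, 0, 0, -2.3, 0.7, -0.3, 0.1]
    - [0, 0, 0, -2.3, 0.7, -0.3, 0.1]

```text
t: 24.52
tool_pos: [0.4604, -0.3109, 0.2638]
tool_rot: [-2.507, -1.172, 0.236]
contact_force: [0.6, 0.5, -0.9]
opening: 0.0189
```

```bash
python3 - <<'E'
from pot import *
c=pot()
P=np.array([.470,-.286,.25])
plan([(P,Rt(-40,.2)),((.470,-.286,.192),Rt(-40,-.75))])
I,D=snap('top','top11'); cv2.imwrite('pics/c11.png',cv2.resize(np.hstack([I[190:310,290:350],I[190:340,390:540][:120]])[:,:,::-1],None,fx=3.7,fy=3.7))
E
```

```text
pot 799 633 [ 0.47754962 -0.2925356 ] 0.07257414575847365
t24.6 pos [ 0.4589 -0.3146  0.2637] psi -40.1 F [-0.8 -2.3 -1.8] open 0.0188 q [-0.73  0.13  1.55 -0.01  1.86 -0.03]
turn [-0.2    0.001 -0.002] then shift cm [ 2.9  -0.7   1.54]
turn [-0.95  0.   -0.  ] then shift cm [-0.   -3.95  4.24]
```

View pics/c11.png

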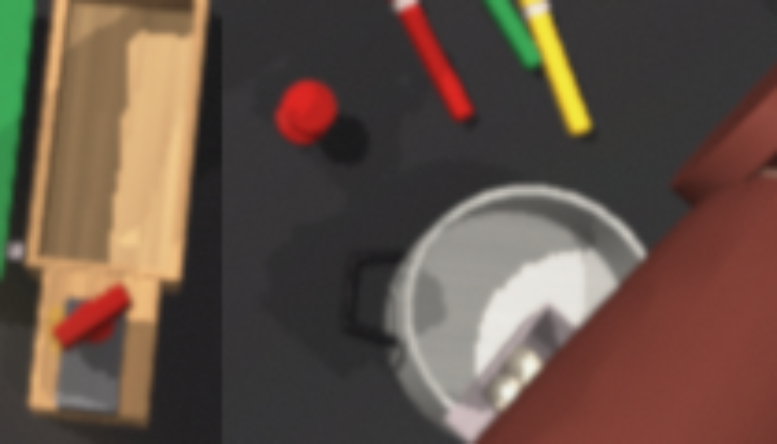

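```bash
python3 - <<'E'
from h import *
a=np.deg2rad(BYAW)
for f in('top3','top11'):
    D=np.load('pics/%s.npz'%f)['D']; C=cloud('top',D); dx=C[...,0]-BX; dy=C[...,1]-BY
    X=dx*np.cos(a)+dy*np.sin(a); Y=-dx*np.sin(a)+dy*np.cos(a)
    q=(np.abs(X)<.08)&(np.abs(Y)<.035)&(C[...,2]>.015)
    print(f,'high pts',q.sum()); n,l,s,c=cv2.connectedComponentsWithStats(q.astype(np.uint8))
    for i in range(1,n):
        if s[i,4]>5: print(s[i],np.round([X[l==i].mean(),Y[l==i].mean(),C[...,2][l==i].mean(),C[...,2][l==i].max()],3))
E
```

```text
top3 high pts 451
[298 183   5  20  74] [-0.002  0.033  0.287  0.314]
[281 193   6  19  28] [-0.076  0.034  0.5    0.536]
[306 242  13   8  87] [-0.046  0.018  0.021  0.029]
[323 243  12   8  90] [-0.045 -0.019  0.021  0.028]
[304 252  13   8  85] [-0.07   0.019  0.022  0.029]
[321 254  13   8  87] [-0.07  -0.019  0.022  0.028]
top11 high pts 0
```

```bash
python3 - <<'E'
from h import *
P=np.array([.541,-.346,.235])
plan([(P,Rt(-40,.37)),(P,Rt(-40,0)),((.541,-.346,.192),Rt(-40,0))])
E
```

```text
t24.6 pos [ 0.4599 -0.3126  0.2638] psi -40.1 F [ 0.4 -0.  -1.5] open 0.0188 q [-0.73  0.13  1.55 -0.01  1.87 -0.03]
turn [-0.031 -0.001 -0.002] then shift cm [ 2.65  8.84 -0.34]
turn [-0.37  0.   -0.  ] then shift cm [0. 0. 0.]
turn [0. 0. 0.] then shift cm [0.  0.  4.3]
```

Emit:
jog_arm:
  deltas:
    - [0, 0, 0, 0.53, 1.77, -0.07, 0.1]
    - [0, 0, 0, 0.53, 1.77, -0.07, 0.1]
    - [0, 0, 0, 0.53, 1.77, -0.07, 0.1]
    - [0, 0, 0, 0.53, 1.77, -0.07, 0.1]
    - [0, 0, 0, 0.53, 1.77, -0.07, 0.1]
    - [-0.1, 0, 0, 0, 0, 0, 0.1]
    - [-0.1, 0, 0, 0, 0, 0, 0.1]
    - [-0.1, 0, 0, 0, 0, 0, 0.1]
    - [-0.1, 0, 0, 0, 0, 0, 0.1]
    - [0, 0, 0, 0, 0, 2.0, 0.1]
    - [0, 0, 0, 0, 0, 2.0, 0.1]
    - [0, 0, 0, 0, 0, 0, 0.1]

```text
t: 25.62
tool_pos: [0.5397, -0.3402, 0.1883]
tool_rot: [-2.838, -1.327, 0.005]
contact_force: [-1.2, 0.5, -3.1]
opening: 0.0192
```

```bash
python3 - <<'E'
from h import *
s,M=st(); print('lip',(s['tool_pos']+M@np.array([0,-.068,.117]) ))
E
```

```text
t25.6 pos [ 0.5397 -0.3402  0.1883] psi -39.9 F [-1.2  0.5 -3.1] open 0.0192 q [-0.68  0.13  1.64  0.    1.38  0.02]
lip [ 0.48679654 -0.29583518  0.07192769]
```

Emit:
jog_arm:
  deltas:
    - [-0.08, 0, 0, 0, -0.94, -0.6, 0.1]
    - [-0.08, 0, 0, 0, -0.94, -0.6, 0.1]
    - [-0.08, 0, 0, 0, -0.94, -0.54, 0.1]
    - [-0.08, 0, 0, 0, -0.94, -0.54, 0.1]
    - [-0.08, 0, 0, 0, -0.94, -0.54, 0.1]
    - [-0.08, 0, 0, 0, -0.94, -0.54, 0.1]
    - [-0.08, 0, 0, 0, -0.94, -0.54, 0.1]
    - [-0.08, 0, 0, 0, -0.94, -0.54, 0.1]
    - [-0.08, 0, 0, 0, -0.94, -0.54, 0.1]
    - [-0.08, 0, 0, 0, -0.94, -0.54, 0.1]
    - [0, 0, 0, 0, 0, 0, 0.1]
    - [0, 0, 0, 0, 0, 0, 0.1]

```text
t: 26.62
tool_pos: [0.4619, -0.2749, 0.2106]
tool_rot: [2.162, 1.008, 0.426]
contact_force: [-0.2, 0.1, -0.7]
opening: 0.019
```

```bash
python3 - <<'E'
from h import *
s,M=st(); print('lip',(s['tool_pos']+M@np.array([0,-.068,.117]) ),M[:,2])
I,D=snap('scene','scene12'); cv2.imwrite('pics/c12.png',cv2.resize(I[170:330,110:290,::-1],None,fx=3.7,fy=3.7))
E
```

```text
t26.6 pos [ 0.4619 -0.2749  0.2106] psi -40.0 F [-0.2  0.1 -0.7] open 0.0190 q [-0.66 -0.58  2.33 -0.04  0.59  0.06]
lip [ 0.48970297 -0.29806809  0.08025096] [ 0.54886182 -0.45905873 -0.69858127]
```

View pics/c12.png

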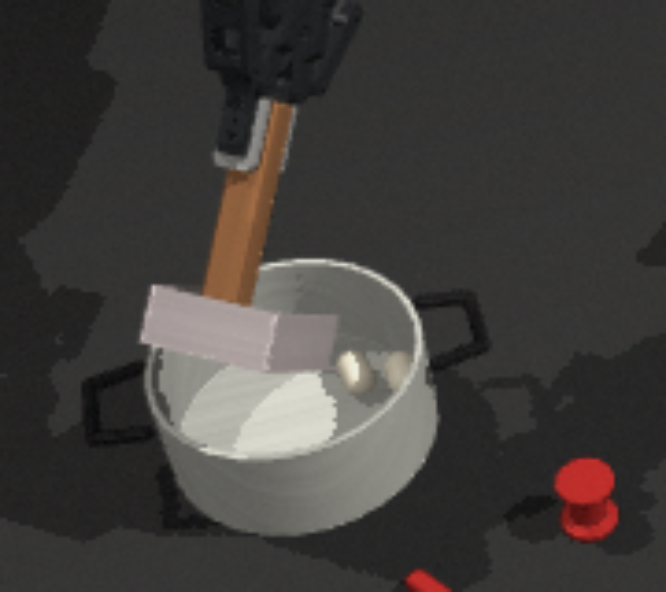

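The scoop is tipped into the pot at about 45° and two cocoons are visible on the pot floor near (355,372) and (400,372). I'm raising it and counting by depth.

Emit:
jog_arm:
  deltas:
    - [-0.05, 0, 0, 0, 0, 0, 0.1]
    - [0.05, 0, 0, 0, 0, 0, 0.1]
    - [0, 0, 0, 0, 1.4, -1.4, 0.1]
    - [0, 0, 0, 0, 1.8, -1.8, 0.1]
    - [0, 0, 0, 0, 1.8, -1.8, 0.1]
    - [0, 0, 0, 0, 1.8, -1.8, 0.1]
    - [0, 0, 0, 1.5, 0, 0, 0.1]
    - [0, 0, 0, 3, 0, 0, 0.1]
    - [0, 0, 0, 3, 0, 0, 0.1]
    - [0, 0, 0, 3, 0, 0, 0.1]
    - [0, 0, 0, 3, 0, 0, 0.1]
    - [0, 0, 0, 3, 0, 0, 0.1]

```text
t: 27.67
tool_pos: [0.5705, -0.148, 0.3119]
tool_rot: [2.157, 1.004, 0.43]
contact_force: [1.2, -0.8, -1.5]
opening: 0.019
```

```bash
python3 - <<'E'
from pot import *
c=pot(); st()
I,D=snap('top','top13'); C=cloud('top',D); r=np.hypot(C[...,0]-c[0],C[...,1]-c[1])
q=(r<.06)&(C[...,2]>.013)&(C[...,2]<.05); n,l,s,cc=cv2.connectedComponentsWithStats(q.astype(np.uint8))
for i in range(1,n):
    if s[i,4]>8: print(s[i],np.round(C[l==i].mean(0),3))
print('covered',(r<.07).sum())
I,D=snap('scene','scene13')
u,v=[int(a) for a in proj('scene',ctrl.get_obs()['tool_pos']-[0,0,.1])]; print(u,v)
a=np.hstack([cv2.resize(I[max(0,v-70):v+70,u-70:u+70],(400,400)),cv2.resize(np.ascontiguousarray(np.load('pics/top13.npz')['I'][215:335,410:530]),(400,400))]); cv2.imwrite('pics/c13.png',a[:,:,::-1])
E
```

```text
pot 801 633 [ 0.47755845 -0.29240652] 0.0726332135488722
t27.7 pos [ 0.5731 -0.1445  0.3119] psi -40.1 F [-1.3  3.  -0.6] open 0.0190 q [-0.24 -0.43  2.07 -0.45  0.81  0.66]
[444 259   6  12  36] [ 0.499 -0.241  0.022]
[443 273   4  12  23] [ 0.469 -0.236  0.022]
[448 279   9  13  96] [ 0.455 -0.252  0.021]
[457 295   9   7  43] [ 0.427 -0.274  0.021]
covered 3306
263 221
```

View pics/c13.png

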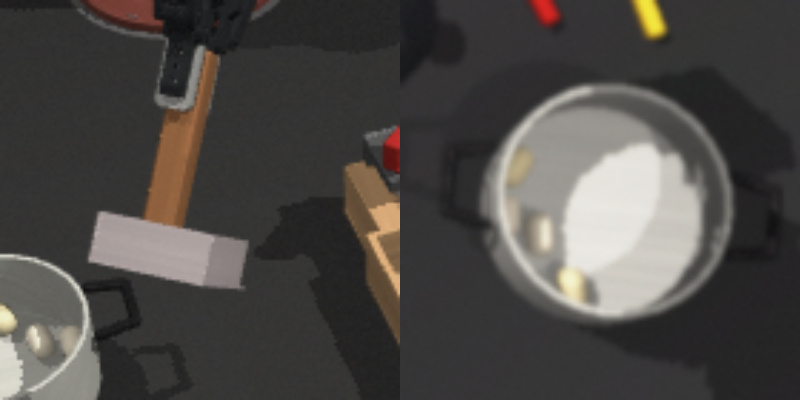

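```bash
python3 - <<'E'
from h import *
# scoop back: upright, psi -16, over its original spot
P=np.array([.52,.15,.30])
plan([((.573,-.1445,.31),Rt(-16,0)),(P,Rt(-16,0)),((.5085,.2626,.25),Rt(-16,0)),((.5085,.2626,.1208),Rt(-16,0))])
E
```

```text
t27.8 pos [ 0.5706 -0.1474  0.3111] psi -39.9 F [ 0.  -0.1 -1.9] open 0.0189 q [-0.24 -0.44  2.07 -0.45  0.81  0.65]
turn [ 0.791  0.165 -0.394] then shift cm [0.35 0.16 0.11]
turn [0. 0. 0.] then shift cm [ 26.85 -13.21   1.  ]
turn [0. 0. 0.] then shift cm [10.51 -4.21  5.  ]
turn [0. 0. 0.] then shift cm [ 0.    0.   12.92]
```

All four cocoons are in the pot: the right half shows them at (520,165), (510,215), (540,232) and (572,280). I'm returning the scoop.

Emit:
jog_arm:
  deltas:
    - [0.099, 0.021, -0.049, 0, 0, 0, 0.1]
    - [0.099, 0.021, -0.049, 0, 0, 0, 0.1]
    - [0.099, 0.021, -0.049, 0, 0, 0, 0.1]
    - [0.099, 0.021, -0.049, 0, 0, 0, 0.1]
    - [0.099, 0.021, -0.049, 0, 0, 0, 0.1]
    - [0.099, 0.021, -0.049, 0, 0, 0, 0.1]
    - [0.099, 0.021, -0.049, 0, 0, 0, 0.1]
    - [0.099, 0.02, -0.05, 0, 0, 0, 0.1]
    - [0, 0, 0, 2.6, -1.3, 0, 0.1]
    - [0, 0, 0, 2.6, -1.3, 0, 0.1]
    - [0, 0, 0, 2.6, -1.3, 0, 0.1]
    - [0, 0, 0, 2.6, -1.3, 0, 0.1]

```text
t: 28.82
tool_pos: [0.5478, -0.0349, 0.3105]
tool_rot: [-2.513, -1.884, -0.004]
contact_force: [0.5, -0.4, -0.7]
opening: 0.019
```

Emit:
jog_arm:
  deltas:
    - [0, 0, 0, 2.7, -1.3, 0, 0.1]
    - [0, 0, 0, 2.7, -1.3, 0, 0.1]
    - [0, 0, 0, 2.7, -1.3, 0, 0.1]
    - [0, 0, 0, 2.7, -1.3, 0, 0.1]
    - [0, 0, 0, 2.7, -1.3, 0, 0.1]
    - [0, 0, 0, 2.7, -1.3, 0, 0.1]
    - [0, 0, 0, 2.6, -1.2, 0, 0.1]
    - [0, 0, 0, 2.6, -1.2, 0, 0.1]
    - [0, 0, 0, 2.6, -1.2, 0, 0.1]
    - [0, 0, 0, 0, 0, 0, 0.1]
    - [0, 0, 0, 0, 0, 0, 0.1]

```text
t: 29.73
tool_pos: [0.5051, 0.2284, 0.3112]
tool_rot: [-2.509, -1.888, -0.004]
contact_force: [0.4, -1.1, -1.0]
opening: 0.0189
```

```bash
python3 - <<'E'
from h import *
def mat(n,f,lo=(5,60,60),hi=(25,255,255)):
    z=np.load('pics/%s.npz'%f); I,D=z['I'],z['D']; C=cloud(n,D)
    m=cv2.inRange(cv2.cvtColor(I,cv2.COLOR_RGB2HSV),lo,hi)
    q=(m>0)&(abs(C[...,0]-.472)<.09)&(abs(C[...,1]-.284)<.085)
    n2,l,s,c=cv2.connectedComponentsWithStats(cv2.morphologyEx(q.astype(np.uint8),2,np.ones((3,3),np.uint8))); i=1+s[1:,4].argmax()
    k=max(cv2.findContours((l==i).astype(np.uint8),0,1)[0],key=cv2.contourArea)[:,0]
    P=np.array([ray(n,u,v,.004)[:2] for u,v in k],np.float32)*1000
    print(f,cv2.minAreaRect(P))
mat('scene','scene13'); mat('top','top13'); mat('scene','scene10'); mat('top','top11')
plan([((.5085,.2626,.25),Rt(-16,0))])
E
```

```text
scene13 ((473.25750732421875, 282.74310302734375), (131.54544067382812, 120.01924133300781), 0.9302639365196228)
top13 ((459.92724609375, 284.76312255859375), (124.45511627197266, 155.71983337402344), 89.85901641845703)
scene10 ((473.1421203613281, 282.149658203125), (131.98548889160156, 120.50614166259766), 0.07566138356924057)
top11 ((459.88372802734375, 284.7632141113281), (124.45510864257812, 155.6328582763672), 89.85902404785156)
t29.7 pos [0.5051 0.2284 0.3112] psi -16.1 F [ 0.4 -1.1 -1. ] open 0.0189 q [ 0.29 -0.15  1.71  0.    1.58  0.57]
turn [ 0.001 -0.003 -0.001] then shift cm [ 3.38 -0.62  6.12]
```

```bash
python3 - <<'E'
from h import *
plan([((.501,.2835,.20),Rt(0,0)),((.501,.2835,.122),Rt(0,0))])
E
```

```text
t29.7 pos [0.5051 0.2284 0.3112] psi -16.1 F [ 0.4 -1.1 -1. ] open 0.0189 q [ 0.29 -0.15  1.71  0.    1.58  0.57]
turn [ 0.001 -0.003 -0.281] then shift cm [ 5.51 -0.41 11.12]
turn [0. 0. 0.] then shift cm [0.  0.  7.8]
```

Emit:
jog_arm:
  deltas:
    - [0, 0, -0.094, 0, 0, 0, 0.1]
    - [0, 0, -0.094, 0, 0, 0, 0.1]
    - [0, 0, -0.093, 0, 0, 0, 0.1]
    - [0, 0, 0, 1.8, -0.1, 2.8, 0.1]
    - [0, 0, 0, 1.8, -0.1, 2.8, 0.1]
    - [0, 0, 0, 1.9, -0.2, 2.8, 0.1]
    - [0, 0, 0, 0, 0, 2.8, 0.1]
    - [0, 0, 0, 0, 0, 2.7, 0.1]
    - [0, 0, 0, 0, 0, 2.5, 0.1]
    - [0, 0, 0, 0, 0, 1.0, 0.1]
    - [0, 0, 0, 0, 0, 0, 0.1]
    - [0, 0, 0, 0, 0, 0, 0.1]

```text
t: 30.73
tool_pos: [0.5012, 0.2826, 0.1368]
tool_rot: [-2.223, -2.218, -0.003]
contact_force: [-0.8, 0.4, 0.0]
opening: 0.0191
```

```bash
python3 - <<'E'
from h import *
plan([((.501,.2835,.1208),Rt(0,0))])
E
```

```text
t30.7 pos [0.5012 0.2826 0.1368] psi -0.1 F [-0.8  0.4  0. ] open 0.0191 q [0.38 0.03 1.83 0.   1.27 0.39]
turn [ 0.    -0.003 -0.002] then shift cm [ 0.09 -0.02  1.6 ]
```

Emit:
jog_arm:
  deltas:
    - [0, 0, 0, 0, 0, 0.7, 0.1]
    - [0, 0, 0, 0, 0, 0.5, 0.1]
    - [0, 0, 0, 0, 0, 0.3, 0.1]
    - [0, 0, 0, 0, 0, 0.1, 0.1]
    - [0, 0, 0, 0, 0, 0, 0.1]
    - [0, 0, 0, 0, 0, 0, 0.1]

```text
t: 31.23
tool_pos: [0.5003, 0.2836, 0.1207]
tool_rot: [-2.222, -2.22, -0.004]
contact_force: [0.8, -0.2, 0.8]
opening: 0.0194
```

```bash
python3 -c "
from h import *
st()"
```

```text
t31.2 pos [0.5003 0.2836 0.1207] psi -0.1 F [ 0.8 -0.2  0.8] open 0.0194 q [0.39 0.05 1.84 0.   1.24 0.39]
```

Emit:
jog_arm:
  deltas:
    - [0, 0, 0, 0, 0, 0.1, 0.1]
    - [0, 0, 0, 0, 0, 0, 0.1]
    - [0, 0, 0, 0, 0, 0, 0.4]
    - [0, 0, 0, 0, 0, 0, 0.7]
    - [0, 0, 0, 0, 0, 0, 1]
    - [0, 0, 0, 0, 0, 0, 1]
    - [0, 0, 0, 0, 0, 0, 1]
    - [0, 0, 0, 0, 0, -1, 1]
    - [0, 0, 0, 0, 0, -3, 1]
    - [0, 0, 0, 0, 0, -3, 1]
    - [0, 0, 0, 0, 0, -3, 1]
    - [0, 0, 0, 0, 0, 0, 1]

```text
t: 32.23
tool_pos: [0.5035, 0.2847, 0.2281]
tool_rot: [2.22, 2.218, 0.022]
contact_force: [1.0, -1.1, 1.4]
opening: 0.0853
```

```bash
python3 - <<'E'
from h import *
I,D=snap('scene','scene14'); C=cloud('scene',D)
for lo,hi in((.06,.14),(.024,.042)):
    q=(C[...,2]>lo)&(C[...,2]<hi)&(abs(C[...,0]-.475)<.08)&(abs(C[...,1]-.283)<.07); P=C[q]
    print(lo,len(P),np.round(P.mean(0),3),cv2.minAreaRect((P[:,:2]*1000).astype(np.float32)),P[:,2].max())
# lid grip bar
hsv=cv2.cvtColor(I,cv2.COLOR_RGB2HSV); q=(C[...,2]>.064)&(C[...,2]<.09)&(abs(C[...,0]-.577)<.06)&(abs(C[...,1]-.1445)<.04); P=C[q]
print('bar',len(P),np.round(P.mean(0),4),cv2.minAreaRect((P[:,:2]*1000).astype(np.float32)))
g=cv2.inRange(hsv,(45,100,40),(85,255,255))>0; P=C[g&(C[...,2]>.045)&(C[...,2]<.07)]; print('lid',np.percentile(P[:,2],[2,50,98]),cv2.minAreaRect((P[:,:2]*1000).astype(np.float32)))
plan([(box(0,.104,.2),Rdown(87.3)),(box(0,.104,.085),Rdown(87.3))])
E
```

```text
0.06 348 [0.506 0.282 0.102] ((502.20159912109375, 283.76385498046875), (23.176254272460938, 22.57010841369629), 6.678921222686768) 0.13774136824455563
0.024 228 [0.499 0.277 0.031] ((479.65985107421875, 284.6214599609375), (72.42076873779297, 73.18165588378906), 2.0455775260925293) 0.04196415168355128
bar 250 [0.5858 0.14   0.0783] ((583.0194091796875, 142.04994201660156), (15.125309944152832, 61.03996658325195), 88.29590606689453)
lid [0.05408519 0.05747117 0.06046961] ((575.673828125, 142.61585998535156), (94.07177734375, 197.71151733398438), 87.5906982421875)
t32.3 pos [0.5025 0.2842 0.2251] psi -0.1 F [-0.5 -0.3  0.5] open 0.0849 q [ 0.38 -0.05  1.76  0.    1.42  0.39]
turn [ 0.012  0.002 -1.525] then shift cm [ -8.13 -13.59   2.51]
turn [0. 0. 0.] then shift cm [ 0.   0.  11.5]
```

Emit:
jog_arm:
  deltas:
    - [0, 0, -0.117, 0, 0, 0, 1]
    - [0, 0, -0.117, 0, 0, 0, 1]
    - [0, 0, -0.117, 0, 0, 0, 1]
    - [0, 0, -0.117, 0, 0, 0, 1]
    - [0, 0, -0.117, 0, 0, 0, 1]
    - [0, 0, -0.117, 0, 0, 0, 1]
    - [0, 0, -0.117, 0, 0, 0, 1]
    - [0, 0, -0.117, 0, 0, 0, 1]
    - [0, 0, -0.117, 0, 0, 0, 1]
    - [0, 0, -0.117, 0, 0, 0, 1]
    - [0, 0, -0.117, 0, 0, 0, 1]
    - [0, 0, -0.117, 0, 0, 0, 1]

```text
t: 33.28
tool_pos: [0.4996, 0.283, 0.2182]
tool_rot: [-0.254, -3.13, -0.003]
contact_force: [0.6, -0.9, -0.4]
opening: 0.0855
```

Emit:
jog_arm:
  deltas:
    - [0, 0, -0.121, 0, 0, 0, 1]
    - [0, 0, 0, -2.0, -3.4, 0, 1]
    - [0, 0, 0, -2.0, -3.4, 0, 1]
    - [0, 0, 0, -2.1, -3.4, 0, 1]
    - [0, 0, 0, -2.1, -3.4, 0, 1]
    - [0, 0, 0, 0, 0, 2, 1]
    - [0, 0, 0, 0, 0, 2, 1]
    - [0, 0, 0, 0, 0, 0, 1]
    - [0, 0, 0, 0, 0, 0, 1]

```text
t: 34.03
tool_pos: [0.5742, 0.1434, 0.1767]
tool_rot: [-0.074, -3.136, -0.003]
contact_force: [0.7, -0.1, 0.2]
opening: 0.0855
```

```bash
python3 -c "
from h import *
plan([((.5784,.1441,.085),Rdown(87.3))])"
```

```text
t34.0 pos [0.5742 0.1434 0.1767] psi 87.3 F [ 0.7 -0.1  0.2] open 0.0855 q [ 0.12  0.04  1.76  0.    1.35 -1.41]
turn [ 0.002 -0.005  0.   ] then shift cm [-0.41  0.09  9.17]
```

Emit:
jog_arm:
  deltas:
    - [0, 0, 0, -0.4, 0.1, 0, 1]
    - [0, 0, 0, 0, 0, 3, 1]
    - [0, 0, 0, 0, 0, 3, 1]
    - [0, 0, 0, 0, 0, 3, 1]
    - [0, 0, 0, 0, 0, 0, 1]
    - [0, 0, 0, 0, 0, 0, 0.1]
    - [0, 0, 0, 0, 0, 0, 0.1]
    - [0, 0, 0, 0, 0, 0, 0.1]
    - [0, 0, 0, 0, 0, 0, 0.1]
    - [0, 0, 0, 0, 0, 0, 0.1]
    - [0, 0, 0, 0, 0, 0, 0.1]
    - [0, 0, 0, 0, 0, 0, 0.1]
  grip_force: 40

```text
t: 35.03
tool_pos: [0.5806, 0.1448, 0.0904]
tool_rot: [0.074, 3.138, 0.005]
contact_force: [-0.1, 0.7, 4.5]
opening: 0.0131
```

Emit:
jog_arm:
  deltas:
    - [0, 0, 0, 0, 0, -1, 0.1]
    - [0, 0, 0, 0, 0, -2, 0.1]
    - [0, 0, 0, 0, 0, -2, 0.1]
    - [0, 0, 0, 0, 0, 0, 0.1]
    - [0, 0, 0, 0, 0, 0, 0.1]

```text
t: 35.45
tool_pos: [0.5804, 0.1446, 0.14]
tool_rot: [0.074, 3.138, 0.004]
contact_force: [0.5, 0.1, -2.2]
opening: 0.013
```

```bash
python3 -c "
from h import *
plan([((.5727,.0405,.13),Rdown(87.3)),((.5727,.0405,.0873),Rdown(87.3))])"
```

```text
t35.5 pos [0.5804 0.1446 0.14  ] psi 87.3 F [ 0.5  0.1 -2.2] open 0.0130 q [ 0.12  0.08  1.78  0.    1.28 -1.41]
turn [0.003 0.003 0.   ] then shift cm [  0.28 -10.43   1.  ]
turn [0. 0. 0.] then shift cm [0.   0.   4.27]
```

Emit:
jog_arm:
  deltas:
    - [0, 0, 0, 0, -3.4, 0, 0.1]
    - [0, 0, 0, 0.1, -3.5, 0, 0.1]
    - [0, 0, 0, 0.1, -3.5, 0, 0.1]
    - [0, 0, 0, 0, 0, 0, 0.1]
    - [0, 0, 0, 0, 0, 0, 0.1]
    - [0, 0, 0, 0, 0, 2, 0.1]
    - [0, 0, 0, 0, 0, 1.6, 0.1]
    - [0, 0, 0, 0, 0, 0, 0.1]

```text
t: 36.12
tool_pos: [0.5693, 0.0419, 0.0973]
tool_rot: [-0.072, -3.132, -0.005]
contact_force: [-2.0, 0.1, -2.6]
opening: 0.0128
```

```bash
python3 -c "
from h import *
plan([((.5736,.0405,.0904),Rdown(87.3))])"
```

```text
t36.1 pos [0.5693 0.0419 0.0973] psi 87.4 F [-2.   0.1 -2.6] open 0.0128 q [-0.06  0.08  1.86  0.    1.21 -1.58]
turn [ 0.003 -0.009  0.001] then shift cm [-0.44 -0.12  0.69]
```

Emit:
jog_arm:
  deltas:
    - [0, 0, 0, -0.4, -0.1, 0, 0.1]
    - [0, 0, 0, 0, 0, 0.3, 0.1]
    - [0, 0, 0, 0, 0, 0.3, 0.1]
    - [0, 0, 0, 0, 0, 0.2, 0.1]
    - [0, 0, 0, 0, 0, 0, 0.1]

```text
t: 36.53
tool_pos: [0.5768, 0.0398, 0.0945]
tool_rot: [0.073, 3.141, 0.004]
contact_force: [0.5, -0.0, -1.9]
opening: 0.0129
```

```bash
python3 -c "
from h import *
plan([((.5736,.0405,.0904),Rdown(87.3))])"
```

```text
t36.5 pos [0.5768 0.0398 0.0945] psi 87.3 F [ 0.5 -0.  -1.9] open 0.0129 q [-0.06  0.09  1.85  0.    1.2  -1.59]
turn [ 0.003 -0.     0.001] then shift cm [0.32 0.05 0.41]
```

Emit:
jog_arm:
  deltas:
    - [0, 0, 0, 0.2, 0, 0.2, 0.1]
    - [0, 0, 0, 0, 0, 0.2, 0.1]
    - [0, 0, 0, 0, 0, 0.1, 0.1]
    - [0, 0, 0, 0, 0, 0, 0.1]
    - [0, 0, 0, 0, 0, 0, 0.1]

```text
t: 36.95
tool_pos: [0.5749, 0.0398, 0.0904]
tool_rot: [0.074, 3.141, 0.004]
contact_force: [-2.9, 0.2, 5.4]
opening: 0.0129
```

```bash
python3 - <<'E'
from h import *
plan([((.5736,.0405,.0904),Rdown(87.3))])
I,D=snap('scene','scene15'); C=cloud('scene',D); g=cv2.inRange(cv2.cvtColor(I,cv2.COLOR_RGB2HSV),(45,100,40),(85,255,255))>0; P=C[g&(C[...,2]>.045)&(C[...,2]<.07)&(abs(C[...,0]-.57)<.13)&(abs(C[...,1]-.04)<.07)]; print('lid',len(P),np.percentile(P[:,2],[2,50,98]),cv2.minAreaRect((P[:,:2]*1000).astype(np.float32)))
Z=np.load('pics/scene2.npz'); C=cloud('scene',Z['D']); g=cv2.inRange(cv2.cvtColor(Z['I'],cv2.COLOR_RGB2HSV),(45,100,40),(85,255,255))>0; P=C[g&(C[...,2]>.045)&(C[...,2]<.07)&(abs(C[...,0]-.57)<.13)&(abs(C[...,1]-.04)<.07)]; print('before',len(P),np.percentile(P[:,2],[2,50,98]),cv2.minAreaRect((P[:,:2]*1000).astype(np.float32)))
E
```

```text
t37.0 pos [0.5749 0.0398 0.0904] psi 87.3 F [-2.9  0.2  5.4] open 0.0129 q [-0.06  0.09  1.86  0.    1.19 -1.59]
turn [0.003 0.    0.   ] then shift cm [ 0.13  0.06 -0.  ]
lid 2131 [0.05421432 0.0575957  0.06038394] ((572.2080078125, 39.14258575439453), (93.74950408935547, 196.00010681152344), 86.7763900756836)
before 2745 [0.05446682 0.05759921 0.06028409] ((570.0053100585938, 39.026161193847656), (94.31379699707031, 197.68109130859375), 87.44569396972656)
```

Emit:
jog_arm:
  deltas:
    - [0, 0, 0, 0.2, 0, -0.1, 0.1]
    - [0, 0, 0, 0, 0, 0, 0.1]
    - [0, 0, 0, 0, 0, 0.1, 0.1]
    - [0, 0, 0, 0, 0, 0, 0.1]
    - [0, 0, 0, 0, 0, 0, 1]
    - [0, 0, 0, 0, 0, 0, 1]
    - [0, 0, 0, 0, 0, 0, 1]
    - [0, 0, 0, 0, 0, 0, 1]
    - [0, 0, 0, 0, 0, -2, 1]
    - [0, 0, 0, 0, 0, -4, 1]
    - [0, 0, 0, 0, 0, -4, 1]

```text
t: 37.92
tool_pos: [0.5711, 0.0397, 0.188]
tool_rot: [-0.074, -3.135, -0.004]
contact_force: [1.0, 0.1, 0.6]
opening: 0.0852
```

```bash
python3 - <<'E'
from h import *
plan([((.449,.047,.2),Rdown(87.3))])
I,D=snap('scene','scene16'); C=cloud('scene',D); h=cv2.cvtColor(I,cv2.COLOR_RGB2HSV); g=cv2.inRange(h,(45,100,40),(85,255,255))>0; P=C[g&(C[...,2]>.045)&(C[...,2]<.07)&(abs(C[...,0]-.57)<.13)&(abs(C[...,1]-.04)<.07)]; print('lid',len(P),np.percentile(P[:,2],[2,50,98]),cv2.minAreaRect((P[:,:2]*1000).astype(np.float32)))
I,D=snap('top','top16'); C=cloud('top',D);h=cv2.cvtColor(I,cv2.COLOR_RGB2HSV)
for n,f in(('scene','scene16'),('top','top16'),('top','top11'),('scene','scene10')):
    Z=np.load('pics/%s.npz'%f); C=cloud(n,Z['D']); h=cv2.cvtColor(Z['I'],cv2.COLOR_RGB2HSV)
    r=((h[...,0]<8)|(h[...,0]>174))&(h[...,1]>140)&(C[...,2]>.095)&(C[...,2]<.13)&(abs(C[...,0]-.449)<.05)&(abs(C[...,1]-.047)<.05); P=C[r]
    if len(P)>9: print(f,'red',len(P),cv2.minAreaRect((P[:,:2]*1000).astype(np.float32)))
E
```

```text
t37.9 pos [0.5711 0.0397 0.188 ] psi 87.3 F [1.  0.1 0.6] open 0.0852 q [-0.06 -0.02  1.8   0.    1.37 -1.59]
turn [ 0.003 -0.005  0.   ] then shift cm [12.23  0.16 -1.2 ]
lid 2737 [0.05443852 0.05756756 0.06052063] ((569.1005859375, 39.683929443359375), (93.8916244506836, 197.12545776367188), 87.24421691894531)
scene16 red 42 ((453.8404235839844, 44.137672424316406), (13.610246658325195, 46.29058837890625), 24.740161895751953)
top11 red 161 ((449.2070007324219, 47.66217803955078), (14.698410034179688, 44.747528076171875), 38.74285888671875)
scene10 red 80 ((462.02471923828125, 32.30534744262695), (13.777050018310547, 17.774850845336914), 40.06845474243164)
```

Emit:
jog_arm:
  deltas:
    - [0, 0, 0, 3, 0, -0.5, 1]
    - [0, 0, 0, 3, 0, -0.5, 1]
    - [0, 0, 0, 3, 0.1, 0, 1]
    - [0, 0, 0, 3.1, 0.1, 0, 1]
    - [0, 0, 0.106, 0, 0, 0, 1]
    - [0, 0, 0.106, 0, 0, 0, 1]
    - [0, 0, 0.106, 0, 0, 0, 1]
    - [0, 0, 0.106, 0, 0, 0, 1]
    - [0, 0, 0.106, 0, 0, 0, 1]
    - [0, 0, 0.106, 0, 0, 0, 1]
    - [0, 0, 0.106, 0, 0, 0, 1]
    - [0, 0, 0.106, 0, 0, 0, 1]

```text
t: 39.02
tool_pos: [0.4519, 0.0473, 0.199]
tool_rot: [-1.366, -2.828, -0.003]
contact_force: [-0.2, -1.0, -0.5]
opening: 0.0858
```

```bash
python3 -c "
from h import *
plan([((.4495,.047,.115),Rdown(38.7))])"
```

```text
t39.0 pos [0.4519 0.0473 0.199 ] psi 38.4 F [-0.2 -1.  -0.5] open 0.0858 q [-0.06 -0.34  2.05  0.    1.42 -0.73]
turn [ 0.001 -0.002 -0.005] then shift cm [ 0.13 -0.2   8.4 ]
```

Emit:
jog_arm:
  deltas:
    - [0, 0, 0, 0.1, -0.2, 2.1, 1]
    - [0, 0, 0, 0, 0, 2.1, 1]
    - [0, 0, 0, 0, 0, 2.1, 1]
    - [0, 0, 0, 0, 0, 2.0, 1]
    - [0, 0, 0, 0, 0, 0, 0.1]
    - [0, 0, 0, 0, 0, 0, 0.1]
    - [0, 0, 0, 0, 0, 0, 0.1]
    - [0, 0, 0, 0, 0, 0, 0.1]
    - [0, 0, 0, 0, 0, 0, 0.1]
    - [0, 0, 0, 0, 0, 0, 0.1]
    - [0, 0, 0, 0, 0, 0, 0.1]
  grip_force: 60

```text
t: 39.93
tool_pos: [0.4505, 0.0465, 0.1182]
tool_rot: [1.358, 2.832, 0.002]
contact_force: [-2.3, -3.3, 5.7]
opening: 0.0131
```

Emit:
jog_arm:
  deltas:
    - [0, 0, 0.09, 0, 0, 0, 0.1]
    - [0, 0, 0.09, 0, 0, 0, 0.1]
    - [0, 0, 0.09, 0, 0, 0, 0.1]
    - [0, 0, 0.09, 0, 0, 0, 0.1]
    - [0, 0, 0.09, 0, 0, 0, 0.1]
    - [0, 0, 0.09, 0, 0, 0, 0.1]
    - [0, 0, 0.09, 0, 0, 0, 0.1]
    - [0, 0, 0.09, 0, 0, 0, 0.1]
    - [0, 0, 0.09, 0, 0, 0, 0.1]
    - [0, 0, 0.09, 0, 0, 0, 0.1]
    - [0, 0, 0.09, 0, 0, 0, 0.1]
    - [0, 0, 0.09, 0, 0, 0, 0.1]

```text
t: 40.93
tool_pos: [0.4506, 0.0464, 0.1182]
tool_rot: [2.625, 1.726, 0.003]
contact_force: [-2.5, -2.6, 5.1]
opening: 0.0129
```

Emit:
jog_arm:
  deltas:
    - [0, 0, 0.09, 0, 0, 0, 0.1]
    - [0, 0, 0.09, 0, 0, 0, 0.1]
    - [0, 0, 0.09, 0, 0, 0, 0.1]
    - [0, 0, 0.09, 0, 0, 0, 0.1]
    - [0, 0, 0.09, 0, 0, 0, 0.1]
    - [0, 0, 0.09, 0, 0, 0, 0.1]
    - [0, 0, 0.09, 0, 0, 0, 0.1]
    - [0, 0, 0.09, 0, 0, 0, 0.1]
    - [0, 0, 0.09, 0, 0, 0, 0.1]
    - [0, 0, 0.09, 0, 0, 0, 0.1]
    - [0, 0, 0.09, 0, 0, 0, 0.1]
    - [0, 0, 0, 0, 0, 0, 0.1]

```text
t: 41.93
tool_pos: [0.4505, 0.0464, 0.1182]
tool_rot: [-3.129, -0.273, -0.003]
contact_force: [-2.4, -3.5, 5.7]
opening: 0.0127
```

```bash
python3 -c "
from h import *
s,M=st(); print(s['wrist_torque'])"
```

```text
t41.9 pos [0.4505 0.0464 0.1182] psi -80.0 F [-2.4 -3.5  5.7] open 0.0127 q [-0.06 -0.25  2.13  0.    1.26  1.33]
[-0.47672302  0.48171322 -0.23861434]
```

Emit:
jog_arm:
  deltas:
    - [0, 0, 0.06, 0, 0, 0, 0.1]
    - [0, 0, 0.06, 0, 0, 0, 0.1]
    - [0, 0, 0.06, 0, 0, 0, 0.1]
    - [0, 0, 0.05, 0, 0, 0, 0.1]
    - [0, 0, 0.04, 0, 0, 0, 0.1]
    - [0, 0, 0, 0, 0, 0, 0.1]

```text
t: 42.43
tool_pos: [0.4505, 0.0464, 0.1182]
tool_rot: [-3.137, 0.147, -0.002]
contact_force: [-2.7, -2.8, 5.8]
opening: 0.0128
```

```bash
python3 -c "
from h import *
s,M=st(); print(s['wrist_torque'])"
```

```text
t42.4 pos [0.4505 0.0464 0.1182] psi -95.4 F [-2.7 -2.8  5.8] open 0.0128 q [-0.06 -0.25  2.13  0.    1.26  1.6 ]
[-0.49418158  0.48556657  0.03990199]
```

Turned to about −0.05 rad from tight. I'm releasing, backing away, and checking everything.

Emit:
jog_arm:
  deltas:
    - [0, 0, 0, 0, 0, 0, 1]
    - [0, 0, 0, 0, 0, 0, 1]
    - [0, 0, 0, 0, 0, 0, 1]
    - [0, 0, 0, 0, 0, 0, 1]
    - [0, 0, 0, 0, 0, -3, 1]
    - [0, 0, 0, 0, 0, -4, 1]
    - [0, 0, 0, 0, 0, -4, 1]
    - [0, 0, 0, 0, 3, -3, 1]
    - [0, 0, 0, 0, 3.5, 0, 1]
    - [0, 0, 0, 0, 3.5, 0, 1]
    - [0, 0, 0, 0, 3.5, 0, 1]
    - [0, 0, 0, 0, 0, 0, 1]

```text
t: 43.43
tool_pos: [0.4367, -0.0916, 0.2558]
tool_rot: [-3.138, 0.156, -0.0]
contact_force: [-0.1, 0.3, 0.1]
opening: 0.0854
```

```bash
python3 - <<'E'
from pot import *
st(); c=pot()
snap('top','topF'); I,D=snap('scene','sceneF')
for n,f in(('scene','sceneF'),('top','topF')):
    Z=np.load('pics/%s.npz'%f); C=cloud(n,Z['D']); h=cv2.cvtColor(Z['I'],cv2.COLOR_RGB2HSV)
    r=((h[...,0]<8)|(h[...,0]>174))&(h[...,1]>140)&(C[...,2]>.095)&(C[...,2]<.13)&(abs(C[...,0]-.449)<.05)&(abs(C[...,1]-.047)<.05); P=C[r]
    if len(P)>9: print(f,'red',len(P),cv2.minAreaRect((P[:,:2]*1000).astype(np.float32)))
    g=cv2.inRange(h,(45,100,40),(85,255,255))>0; P=C[g&(C[...,2]>.045)&(C[...,2]<.07)&(abs(C[...,0]-.57)<.13)&(abs(C[...,1]-.04)<.07)]; print('lid',len(P),np.percentile(P[:,2],[2,50,98]),cv2.minAreaRect((P[:,:2]*1000).astype(np.float32)))
    q=(C[...,2]>.024)&(C[...,2]<.042)&(abs(C[...,0]-.475)<.08)&(abs(C[...,1]-.283)<.07); P=C[q]; print('scoop',cv2.minAreaRect((P[:,:2]*1000).astype(np.float32)))
T=np.load('pics/topF.npz'); C=cloud('top',T['D']); r=np.hypot(C[...,0]-c[0],C[...,1]-c[1])
n,l,s,cc=cv2.connectedComponentsWithStats(((r<.06)&(C[...,2]>.013)&(C[...,2]<.05)).astype(np.uint8)); print('cocoons',[int(x) for x in s[1:,4]])
a=np.hstack([cv2.resize(I[110:330,230:480],(400,352)),cv2.resize(np.ascontiguousarray(T['I'][150:340,170:530]),(400,211)).repeat(1,0) if 0 else cv2.resize(np.ascontiguousarray(T['I'][150:340,330:540]),(400,352))])
cv2.imwrite('pics/cF.png',np.vstack([a])[:,:,::-1])
E
```

```text
t43.4 pos [ 0.4367 -0.0916  0.2558] psi -95.7 F [-0.1  0.3  0.1] open 0.0854 q [-0.37 -0.4   2.01  0.    1.53  1.3 ]
pot 776 618 [ 0.47758506 -0.29248476] 0.07265917122919152
sceneF red 173 ((452.1639404296875, 44.24401092529297), (14.254683494567871, 49.239768981933594), 84.84464263916016)
lid 2724 [0.05444479 0.05758741 0.06035369] ((566.1986694335938, 39.04295349121094), (93.07386779785156, 202.78253173828125), 87.35478973388672)
scoop ((479.7619323730469, 284.03961181640625), (73.2356948852539, 74.79045867919922), 1.838956356048584)
topF red 154 ((448.73016357421875, 48.16035842895508), (16.642257690429688, 45.45945739746094), 84.53782653808594)
lid 3340 [0.05313662 0.05814282 0.0629364 ] ((567.350341796875, 40.63039779663086), (92.09734344482422, 195.29312133789062), 87.2625732421875)
scoop ((478.1961364746094, 286.92132568359375), (67.4854736328125, 72.17416381835938), 0.2579689621925354)
cocoons [1, 96, 3, 45, 1]
```

View pics/cF.png

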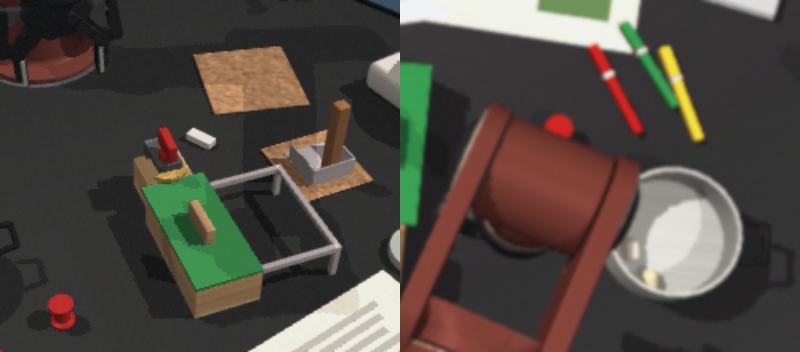

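The last view shows the lid seated with the fan over its near edge, the screw bar along the box, the scoop standing on its mat, and the pot unmoved. The arm hides part of the pot in this view. Handing in.

```bash
python3 -c "
from station import ctrl
print(ctrl.finish_job())"
```

```text
the job is handed in; nothing more can be done
None
```

The whole job is done and handed in at about 43.5 s. No verdict was reported.

- **Clamp screw:** Turning clockwise stopped dead, so it gives counter-clockwise. I loosened it by about 2.3 rad. After the lid went back on I turned it tight again. The bar now measures about −0.05 rad from the box axis, inside the 0.25 limit.
- **Cocoons:** Four were in the box. One scoop took all of them into the pot. Afterwards the depth check found nothing left in the box and four in the pot. In the final view the arm hid part of the pot, so only two showed. The pot had not moved since the full count.
- **Scoop:** It stands upright near the centre of the middle-sized mat.
- **Lid:** It lay flat on the frame during the scooping. It is back on the box, level at the right height and within 1–2 mm of where it started. One scene-view rectangle for the lid came out about 5 mm too long. It probably picked up something beyond the lid's edge, and the top view agreed with the lid's real size.
- **Other things:** I never approached the pens, dish, spool or eraser, but did not measure them again. I saw no knock to the pot or scoop.

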